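Set a weld coupon to the scribed line

ROBOT

A 6-joint arm with a two-finger parallel gripper is mounted at the origin on the work surface. World frame = base frame: x ahead of the robot, y to its left, z up, the work surface at z = 0. Lengths are in m, angles in rad, forces in N, time in s.
With the tool pointing down it reaches from about 0.375 to 0.9 m from the base axis. Payload 3.1 kg.
Tool frame: the origin (TCP) lies on the centre line of the jaws, within the pads' length; the fingertips stand manip.finger_overhang ahead of it and the grasp point (between the pads) lies 11 mm behind it (manip.finger_overhang is the distance from the TCP to the fingertips, in m); y points along the fingers, z is the direction in which the jaws open and shut, and the axes are right-handed (so a half turn about y gives the same grasp; the last joint's range is limited). The gripper opens to 85 mm and grips with 20 to 120 N. Pads are 22 mm wide; open, the fingers measure 114 mm over their backs; the gripper's body (76 mm by 85 mm) begins 54 mm behind the grasp point. The pads swing forward as they close: fully open they stand 13 mm farther back than shut.
Start: joints at [-1.357, 0.527, 1.433, -0, 1.181, -0.178], TCP at [0.239, -0.578, 0.239] pointing down, gripper open.
Joint ranges: [-3.08, 3.08], [-0.75, 2.2], [0.22, 2.44], [-1.43, 4.57], [0, 2.65], [-2.85, 2.85]. Speed limits (rad/s): [2.79, 2.79, 3.14, 3.14, 3.14, 3.14].

INTERFACE

Orientations are given as a unit quaternion [x, y, z, w].
In Python, from station import manip gives the robot as it stands.
- The arm moves only by the tool send_rows, never from a script. Its argument "plan" is a list of rows, each an object with "linear": the shift along the tool's x, y, z in units of 30 mm (1.0 is 30 mm), a list of three; "roll": the turn about the tool's y in units of 6 degrees (1.0 is 6 degrees). In form: [{"linear": [tx, ty, tz], "roll": roll}, ...]. A call has exactly 5 rows; each row shifts and turns the commanded pose from where the row before left it, along the tool's axes as they then stand; what a row does not reach is not made up. A row lasts 1/8 s, in which the tool goes at most 62.5 mm and 10.7 degrees, less where a joint would pass 70% of its speed; a pose out of reach is approached as far as the arm can. A call is refused whole if a number of a shift passes 1 or a number of a turn 1, either way. A call with a gripper value outside its range is refused whole. "claw" is the finger opening in mm, from 0 to 85.4, set as the call begins (left out, the last holds). The fingers move at their own pace and stop on an object; "force" is the grip in N (left out, the last holds). Time passes only in rows, so rows that do not move let the fingers close, or fill a call up. It gives the time, the measured TCP pose, the force and the opening at its end, in the units of the state.
- manip.sense(): the state, without advancing time (a new reading comes with each control period).
- manip.snapshot(name): name is "side" or "top" or "wrist"; returns the picture (400x640x3 uint8, blue, green, red); there is no depth.
- manip.get_calibration(name): a dict with "fovy" (degrees; the focal length in pixels is half the picture's height over the tangent of half this angle, whatever the lens; pixels are square), "cx", "cy" (the principal point, pixels), "cam_to_world" (4x4, takes a point from camera to world coordinates); the wrist camera has in their place "tool_from_camera" (4x4, takes a point from camera to tool coordinates, whose origin is the TCP and whose axes are the tool frame's). Camera axes: x right, y down, z forward; pixel columns grow to the right and rows downward; lengths in m; the calibration is good to about 2 mm. A picture is of the moment at which its call begins: read the wrist's pose just before it. get_calibration takes no time and is no camera call.
- manip.sign_off(): hands the job in, once; it reports no verdict.
Trained networks look in the newest picture that a camera, given by its name, has taken for a name from the list of things; names that differ only in an ending like _2 or _b are one class to them, and where a whole thing is asked for, a point or a joint stands for the part that bears it (a point fixed in the world has none). Each returns a list of dicts, best first, with "p" (0 to 1); they miss things now and then, are a little off and sometimes report something else, mostly with a low value. They report only what shows in the picture. A call takes as long as a camera call. They do not tell look-alikes from the thing itself.
- manip.look_for(camera, query): "extent" ([left, top, right, bottom] in pixels, round what is visible of it).
The state is a dict: "t": time; "q": joint angles; "qd": joint speeds; "tau": joint torques, N m; "tcp_pos": TCP position; "tool_rot": TCP orientation; "force": force on the tool from outside, world axes, zero at the start; "ft_torque": the same for the moment, N m; "finger_gap": opening from 0.0 (shut) to 1.0 (fully open).
Only numpy, scipy, OpenCV 4.12 (cv2) and the standard library are available. Lean on these libraries where they do the work, as an engineer would, in place of code of your own. Each camera call takes 0.05 s, during which the arm holds its last target.

TASK

Set the bright steel coupon up for tacking: push it lightly against the aluminium fence bar until it sits square, then slide it along the bar, without lifting it, until its yellow-marked end just meets the scribed white line, without running over it. Press it lightly home against the bar once more there and leave it on the line; do not lean hard on the bar, and leave the other things where they are.

Things in the scene. Friction and masses are not known exactly. Their poses are not given: they have to be found in the camera images.
- board: blue steel layout board fixed on the bench, 300 x 460 x 10 mm (its x, y, z). Origin: centre of its underside; its top is 10 mm above the bench.
- fence: steel feet on the board carrying an aluminium bar 310 mm long along y (-175 to +135), 12.5 high. Origin: on the board's top at the nominal middle of the bar's face, which looks to -x. The bar is exactly parallel to y, but its face truly stands anywhere within 8 mm of the origin in x: feel for it. Press with 3-8 N; over 20 N is too hard; rigid to 60 N. Knobs 20 high stand up to 60 behind the face.
- line: the scribed white line on the board's top, 1.6 mm wide and 170 mm long, at right angles to the bar; there is no stop at it. Origin: on the middle of its width, on the board's top; it runs along its own x (parallel to the fence's x), from x = -115 to +55 mm. Its y is the fence's y; the coupon comes to it from the -y side.
- coupon: loose bright steel flat bar, 60 x 110 x 12 mm (its x, y, z), 0.4 to 0.8 kg, lying flat on the board on the fence's -x side; sliding it takes 1 to 6 N, up to 9 N while it turns square on a corner. Origin: centre of its underside. Its +y end has a yellow stripe on top and is the end to bring to the line; its +x long side goes against the bar.
- coupon_edge (a point): middle of the lower edge of the coupon's yellow-marked end face, 55 mm from the coupon's origin along its +y, axes as the coupon's.
- mate: bystander: dark steel flat bar, 110 x 60 x 12 mm (x, y, z), lying on the board beyond the line. Origin: centre of its underside.
- magnet: bystander: red triangular welding magnet, about 70 x 70 x 20 mm, on the bench beside the board. Origin: under its middle.
- brush: bystander: hand brush about 200 mm long, lying on the bench beside the board. Origin: under its middle.
Things that resemble listed ones, but are neither listed nor needed, are in the scene too. What is shaped like the coupon but red is not meant.

How it is judged:
By the outcome, as a careful person would: the job done as asked, in the order asked, and still so for the second after the job is handed in, with the robot touching nothing.
It also fails if it takes over 64 s, if anything falls off the work surface, if the arm or the gripper's body presses on something with over 40 N, if the wrist force passes 120 N, or if a joint passes its speed limit or range.

## Working session

There is one attempt and no reset: what is moved stays moved. The work goes in short steps, Python scripts to look and compute and a tool call to move; the robot and the scene stay as the last step left them, time stands still between calls to the robot, and variables do not carry over. Pictures are saved under pics/ and viewed, and the job is handed in when it is done.

Besides the shell and the picture viewer there is one more tool, called after ">>>" in YAML: its name, and indented under it one key for each argument. send_rows: Moves the arm, as the interface text tells. Its arguments: {"type":"object","properties":{"plan":{"type":"array"},"claw":{"type":"number"},"force":{"type":"number"}},"required":["plan"]}

```bash
ls; mkdir -p pics; python3 - <<'E'
from station import manip
import cv2,numpy as np
print(manip.sense()); print(manip.finger_overhang)
for n in ["side","top","wrist"]:
    im=manip.snapshot(n); cv2.imwrite(f"pics/{n}0.png",im)
    c=manip.get_calibration(n); print(n,c)
    for q in ["coupon","fence","line"]:
        if n=="top": print(q,manip.look_for(n,q))
E
```

```text
pics
{'t': 0.0, 'q': array([-1.35749165e+00,  5.28469763e-01,  1.43391931e+00,  5.11856296e-06,
        1.18139896e+00, -1.78512371e-01]), 'qd': array([ 0.00143143,  0.00017388,  0.00011055, -0.00186101, -0.00058689,
       -0.00100435]), 'tau': array([-1.45212904e-03, -4.42357314e+01, -1.78023434e+01, -4.64202676e-04,
        8.43291578e-03, -3.95292503e-06]), 'tcp_pos': array([ 0.23853687, -0.57692375,  0.23832599]), 'tool_rot': array([-0.13765489,  0.69435651, -0.69280431,  0.13763123]), 'force': array([ 0.33612495, -0.53431032,  0.04507718]), 'ft_torque': array([-0.01947897, -0.05028056, -0.0030138 ]), 'finger_gap': 1.005259751327104}
0.008
side {'fovy': 42.41976006868348, 'cx': 317.40661902698645, 'cy': 201.90281746995632, 'cam_to_world': array([[-0.67839758, -0.50229137,  0.53617171, -0.19374089],
       [-0.73467713,  0.46887956, -0.49030753,  0.71988288],
       [-0.00512272, -0.72653653, -0.68710874,  1.02000738],
       [ 0.        ,  0.        ,  0.        ,  1.        ]])}
top {'fovy': 42.32742659108017, 'cx': 318.32713417504607, 'cy': 201.9883597801239, 'cam_to_world': a
[... 171 characters left out ...]
55959886],
       [ 0.        ,  0.        ,  0.        ,  1.        ]])}
coupon [{'extent': [353.5, 271.1, 379.2, 306.9], 'p': 0.78}, {'extent': [407.7, 277.4, 432.4, 312.9], 'p': 0.62}]
fence [{'extent': [293.0, 166.1, 395.1, 187.7], 'p': 0.69}]
line []
wrist {'fovy': 62.9652219689655, 'cx': 312.947748486495, 'cy': 204.18483174191442, 'tool_from_camera': array([[ 2.57713217e-04,  9.66035464e-01,  2.58409396e-01,
        -6.38027419e-02],
       [-1.10468998e-03, -2.58408972e-01,  9.66034980e-01,
        -1.35013439e-01],
       [ 9.99999357e-01, -5.34422252e-04,  1.00057429e-03,
         6.84551152e-05],
       [ 0.00000000e+00,  0.00000000e+00,  0.00000000e+00,
         1.00000000e+00]])}
```

View pics/side0.png

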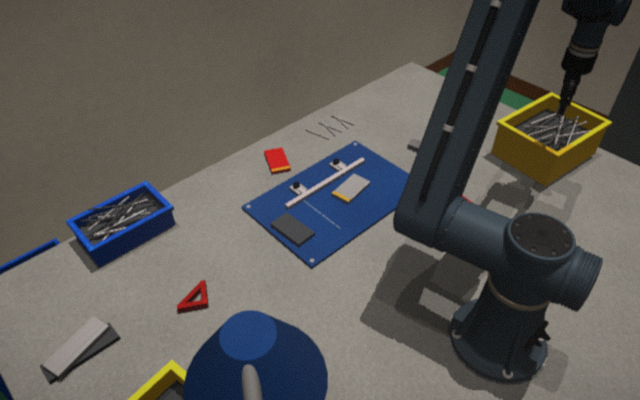

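View pics/top0.png

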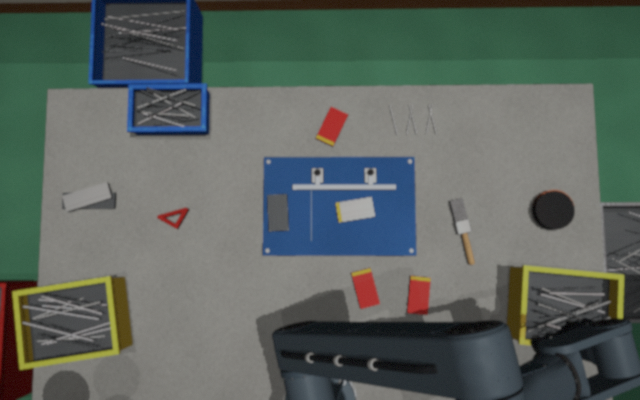

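View pics/wrist0.png

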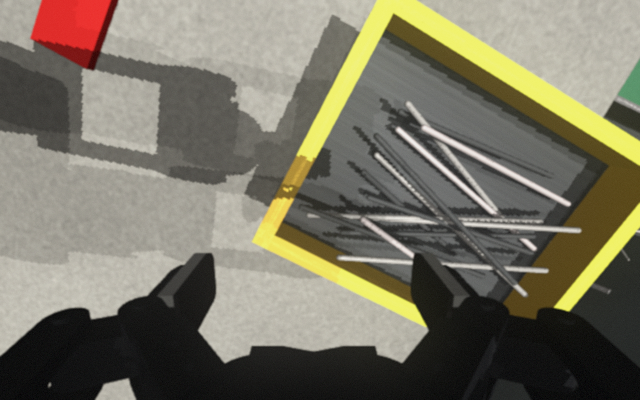

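```bash
python3 - <<'E'
import cv2
im=cv2.imread("pics/top0.png")
cv2.imwrite("pics/top0z.png",cv2.resize(im[130:330,210:460],None,fx=3,fy=3,interpolation=cv2.INTER_CUBIC))
E
```

```text
(no output)
```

View pics/top0z.png

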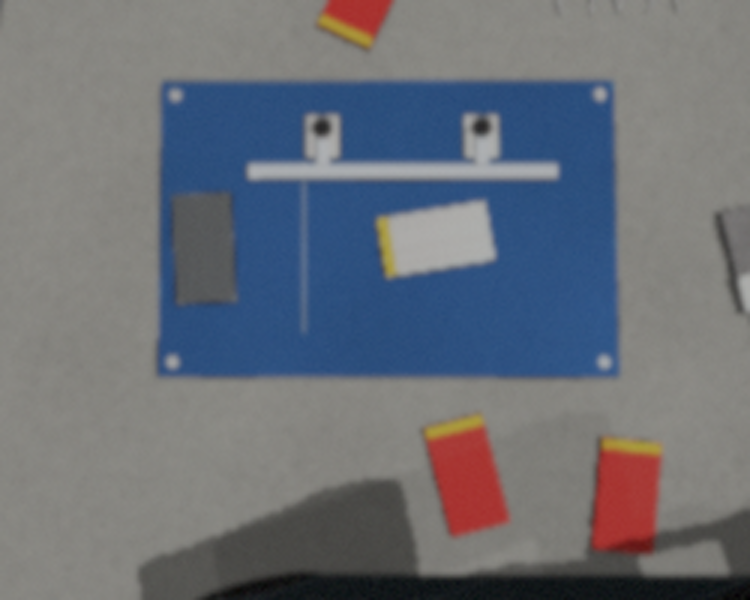

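```bash
cat > h.py <<'E'
from station import manip
import cv2,numpy as np
from scipy.spatial.transform import Rotation as R
def cam(n,s=None):
    c=manip.get_calibration(n); f=200/np.tan(np.radians(c['fovy'])/2)
    if n=='wrist':
        s=s or manip.sense(); T=np.eye(4);T[:3,:3]=R.from_quat(s['tool_rot']).as_matrix();T[:3,3]=s['tcp_pos'];T=T@c['tool_from_camera']
    else: T=c['cam_to_world']
    return f,c['cx'],c['cy'],np.array(T)
def pix(C,uv,z):
    f,cx,cy,T=C; uv=np.atleast_2d(uv).astype(float)
    d=np.c_[(uv[:,0]-cx)/f,(uv[:,1]-cy)/f,np.ones(len(uv))]@T[:3,:3].T
    return T[:3,3]+d*((z-T[2,3])/d[:,2])[:,None]
E
python3 - <<'E'
from h import *
s=manip.sense();print(np.round(R.from_quat(s['tool_rot']).as_matrix(),3))
C=cam('top')
z=lambda a:np.array(a)/3+[210,130]
print("board",pix(C,z([[162,82],[613,80],[619,375],[158,375]]),.01).round(4))
print("coupon tl,tr,br,bl",pix(C,z([[378,217],[487,200],[496,260],[388,278]]),.022).round(4))
print("fence face",pix(C,z([[247,181],[559,181]]),.025).round(4))
print("line",pix(C,z([[304,182],[304,332]]),.01).round(4))
E
```

```text
[[-0.924 -0.     0.382]
 [-0.382  0.001 -0.924]
 [-0.    -1.    -0.001]]
board [[ 0.7278  0.1694  0.01  ]
 [ 0.7256 -0.2876  0.01  ]
 [ 0.4287 -0.286   0.01  ]
 [ 0.4316  0.1721  0.01  ]]
coupon tl,tr,br,bl [[ 0.5869 -0.0483  0.022 ]
 [ 0.6031 -0.1571  0.022 ]
 [ 0.5431 -0.165   0.022 ]
 [ 0.526  -0.0577  0.022 ]]
fence face [[ 0.6238  0.0821  0.025 ]
 [ 0.6212 -0.2288  0.025 ]]
line [[0.6242 0.0256 0.01  ]
 [0.4734 0.0264 0.01  ]]
```

>>> send_rows:
  plan:
    - {"linear": [-0.89, 0.1, -0.76], "roll": 0}
    - {"linear": [-0.89, 0.1, -0.76], "roll": 0}
    - {"linear": [-0.89, 0.1, -0.76], "roll": 0}
    - {"linear": [-0.89, 0.1, -0.76], "roll": 0}
    - {"linear": [-0.89, 0.1, -0.76], "roll": 0}
  claw: 0
  force: 40

```text
t: 0.92
tcp_pos: [0.319, -0.4203, 0.2243]
tool_rot: [0.138, -0.694, 0.694, -0.138]
force: [0.4, -0.3, 0.9]
finger_gap: -0.001
```

>>> send_rows:
  plan:
    - {"linear": [-0.89, 0.2, -0.76], "roll": 0}
    - {"linear": [-0.89, 0.2, -0.76], "roll": 0}
    - {"linear": [-0.89, 0.2, -0.76], "roll": 0}
    - {"linear": [-0.89, 0.2, -0.76], "roll": 0}
    - {"linear": [-0.89, 0.2, -0.76], "roll": 0}

```text
t: 1.55
tcp_pos: [0.3989, -0.264, 0.1943]
tool_rot: [0.137, -0.693, 0.694, -0.138]
force: [0.2, -0.4, 1.2]
finger_gap: 0.005
```

>>> send_rows:
  plan:
    - {"linear": [-0.89, 0.2, -0.76], "roll": 0}
    - {"linear": [-0.89, 0.2, -0.76], "roll": 0}
    - {"linear": [-0.89, 0.2, -0.76], "roll": 0}
    - {"linear": [-0.89, 0.2, -0.76], "roll": 0}
    - {"linear": [-0.89, 0.2, -0.76], "roll": 0}

```text
t: 2.17
tcp_pos: [0.4789, -0.1076, 0.1642]
tool_rot: [0.137, -0.693, 0.694, -0.138]
force: [0.3, -0.0, -0.9]
finger_gap: -0.001
```

>>> send_rows:
  plan:
    - {"linear": [0, 0, 0], "roll": -0.9}
    - {"linear": [0, 0, 0], "roll": -0.9}
    - {"linear": [0, 0, 0], "roll": -0.9}
    - {"linear": [0, 0, 0], "roll": -0.9}
    - {"linear": [0, 0, 0], "roll": -0.9}

```text
t: 2.8
tcp_pos: [0.4784, -0.1086, 0.1644]
tool_rot: [0.297, -0.642, 0.642, -0.297]
force: [0.4, -0.5, 0.0]
finger_gap: -0.003
```

>>> send_rows:
  plan:
    - {"linear": [0, 0, 0], "roll": -0.9}
    - {"linear": [0, 0, 0], "roll": -0.9}
    - {"linear": [0, 0, 0], "roll": -0.9}
    - {"linear": [0, 0, 0], "roll": -0.9}
    - {"linear": [0, 0, 0], "roll": -0.9}

```text
t: 3.42
tcp_pos: [0.4784, -0.1087, 0.1644]
tool_rot: [0.438, -0.555, 0.555, -0.438]
force: [0.2, -0.3, 0.5]
finger_gap: 0.005
```

>>> send_rows:
  plan:
    - {"linear": [0, 0, 0], "roll": -0.9}
    - {"linear": [0, 0, 0], "roll": -0.9}
    - {"linear": [0, 0, 0], "roll": -0.45}
    - {"linear": [0, 0, 0], "roll": 0}
    - {"linear": [0, 0, 0], "roll": 0}

```text
t: 4.05
tcp_pos: [0.4783, -0.1086, 0.1644]
tool_rot: [0.5, -0.5, 0.5, -0.5]
force: [0.5, -0.6, -0.3]
finger_gap: -0.0
```

```bash
python3 - <<'E'
from h import *
s=manip.sense();im=manip.snapshot('wrist');cv2.imwrite('pics/w1.png',im)
print(s['t'],s['tcp_pos'],s['q'],s['force'],s['finger_gap'],manip.finger_overhang);M=R.from_quat(s['tool_rot']).as_matrix();print(np.round(M,4))
print(manip.look_for('wrist','coupon'))
E
```

```text
4.05 [ 0.47832853 -0.10863272  0.16437306] [-4.51589960e-01  4.63931375e-01  1.84029550e+00 -8.34360918e-06
  8.37128880e-01 -4.50015702e-01] [ 0.47781409 -0.56569515 -0.32317242] -0.0001337384060583193 0.008
[[-1.6e-03  2.0e-04  1.0e+00]
 [-1.0e+00 -1.0e-04 -1.6e-03]
 [ 1.0e-04 -1.0e+00  2.0e-04]]
[{'extent': [371.4, 122.9, 446.8, 255.9], 'p': 0.69}, {'extent': [98.0, 327.3, 209.5, 358.7], 'p': 0.62}, {'extent': [85.4, 175.2, 221.2, 262.0], 'p': 0.61}]
```

View pics/w1.png

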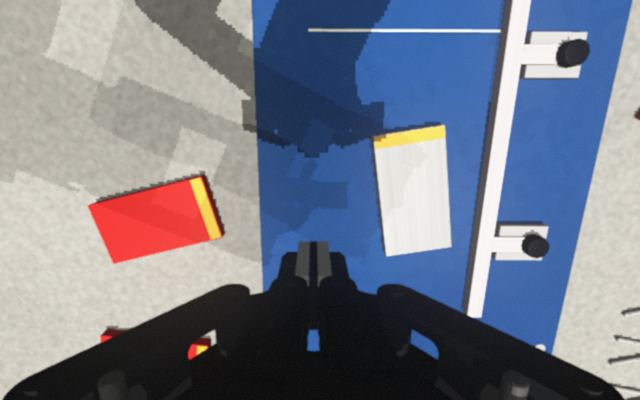

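```bash
python3 - <<'E'
from h import *
C=cam('wrist');im=cv2.imread('pics/w1.png')
print(C[3][:3,3])
print("coupon TL TR BR BL",pix(C,[[373,138],[443,126],[451,247],[386,256]],.022).round(4))
print("line",pix(C,[[309,30],[500,31.5]],.01).round(4))
print("bar face top ",pix(C,[[511,0],[469,318]],.03).round(4))
print("board left edge",pix(C,[[254,40],[263,230]],.01).round(4))
cv2.imwrite('pics/w1z.png',cv2.resize(im[100:280,300:540],None,fx=3.3,fy=3.3,interpolation=cv2.INTER_CUBIC))
E
```

```text
[ 0.47694965 -0.04391255  0.2993536 ]
coupon TL TR BR BL [[ 0.5273 -0.0614  0.022 ]
 [ 0.5847 -0.0518  0.022 ]
 [ 0.6029 -0.1592  0.022 ]
 [ 0.5441 -0.1679  0.022 ]]
line [[0.4742 0.023  0.01  ]
 [0.6276 0.0217 0.01  ]]
bar face top  [[ 0.6222  0.0381  0.03  ]
 [ 0.624  -0.2277  0.03  ]]
board left edge [[ 0.4297  0.0157  0.01  ]
 [ 0.4302 -0.1467  0.01  ]]
```

View pics/w1z.png

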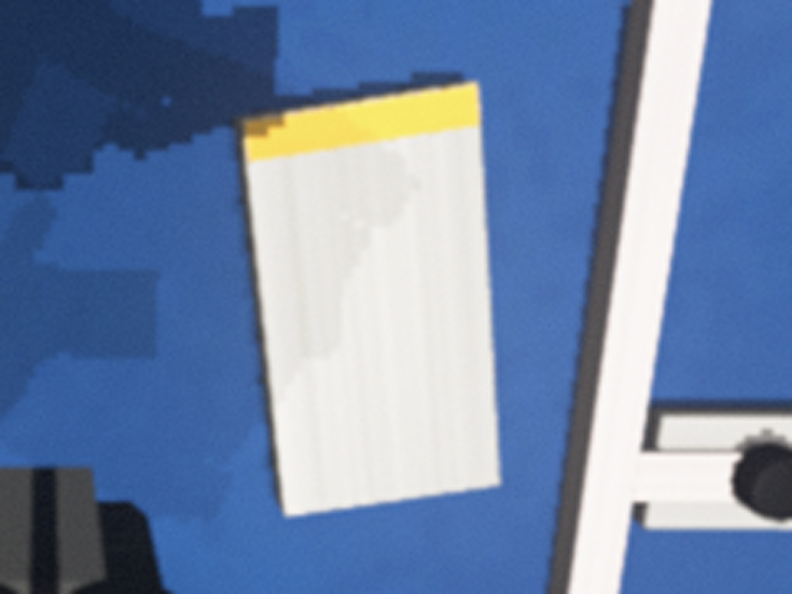

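>>> send_rows:
  plan:
    - {"linear": [0, 0.95, 0], "roll": 0}
    - {"linear": [0, 0.95, 0], "roll": 0}
    - {"linear": [0, 0.95, 0], "roll": 0}
    - {"linear": [0, 0.95, 0], "roll": 0}
    - {"linear": [0, 0.9, 0], "roll": 0}

```text
t: 4.78
tcp_pos: [0.4785, -0.1087, 0.0224]
tool_rot: [0.5, -0.5, 0.5, -0.5]
force: [-0.2, 0.2, 0.9]
finger_gap: 0.0
```

>>> send_rows:
  plan:
    - {"linear": [0, 0, 0.4], "roll": 0}
    - {"linear": [0, 0, 0.4], "roll": 0}
    - {"linear": [0, 0, 0.3], "roll": 0}
    - {"linear": [0, 0, 0.1], "roll": 0}
    - {"linear": [0, 0, 0], "roll": 0}

```text
t: 5.4
tcp_pos: [0.5146, -0.1086, 0.0239]
tool_rot: [0.5, -0.5, 0.5, -0.5]
force: [0.2, 0.4, -0.6]
finger_gap: 0.002
```

```bash
python3 - <<'E'
from h import *
s=manip.sense();im=manip.snapshot('wrist');cv2.imwrite('pics/w2.png',im)
print(s['t'],s['tcp_pos'],s['force'])
E
```

```text
5.4 [ 0.51459126 -0.10860239  0.02385296] [ 0.16643506  0.35241838 -0.58849796]
```

View pics/w2.png

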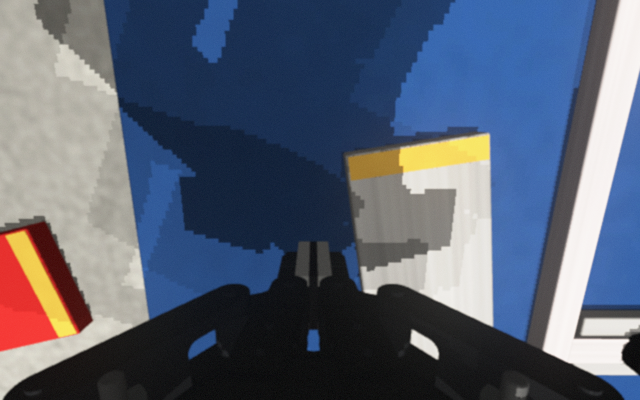

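>>> send_rows:
  plan:
    - {"linear": [0, 0.08, 0.1], "roll": 0}
    - {"linear": [0, 0, 0.1], "roll": 0}
    - {"linear": [0, 0, 0.1], "roll": 0}
    - {"linear": [0, 0, 0.1], "roll": 0}
    - {"linear": [0, 0, 0.1], "roll": 0}

```text
t: 6.08
tcp_pos: [0.5274, -0.1079, 0.0206]
tool_rot: [-0.5, 0.502, -0.499, 0.499]
force: [-4.9, -0.4, 1.0]
finger_gap: -0.003
```

>>> send_rows:
  plan:
    - {"linear": [0, 0, 0.1], "roll": 0}
    - {"linear": [0, 0, 0.1], "roll": 0}
    - {"linear": [0, 0, 0.1], "roll": 0}
    - {"linear": [0, 0, 0.1], "roll": 0}
    - {"linear": [0, 0, 0], "roll": 0}

```text
t: 6.7
tcp_pos: [0.542, -0.1088, 0.021]
tool_rot: [0.5, -0.5, 0.501, -0.5]
force: [-2.2, 0.5, 0.3]
finger_gap: -0.005
```

```bash
python3 - <<'E'
from h import *
s=manip.sense();im=manip.snapshot('wrist');cv2.imwrite('pics/w3.png',im)
print(s['t'],s['tcp_pos'],s['force'])
E
```

```text
6.7 [ 0.54204215 -0.10881397  0.02100792] [-2.22785985  0.54369447  0.25263239]
```

View pics/w3.png

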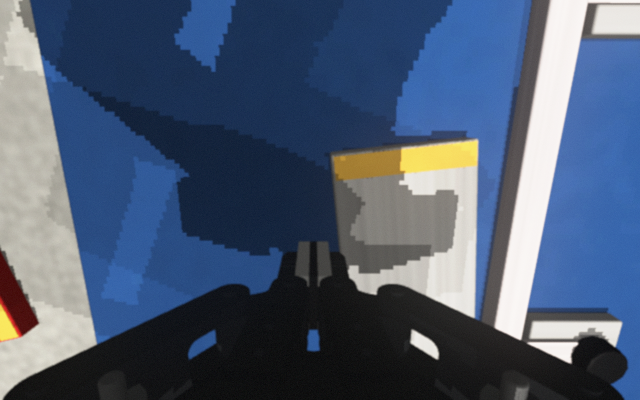

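>>> send_rows:
  plan:
    - {"linear": [0, 0, 0.05], "roll": 0}
    - {"linear": [0, 0, 0.05], "roll": 0}
    - {"linear": [0, 0, 0.05], "roll": 0}
    - {"linear": [0, 0, 0.05], "roll": 0}
    - {"linear": [0, 0, 0.05], "roll": 0}

```text
t: 7.38
tcp_pos: [0.5487, -0.1086, 0.0209]
tool_rot: [-0.5, 0.5, -0.5, 0.5]
force: [-3.5, 0.6, 0.7]
finger_gap: -0.001
```

```bash
python3 - <<'E'
from h import *
s=manip.sense();im=manip.snapshot('wrist');cv2.imwrite('pics/w4.png',im)
print(s['t'],s['tcp_pos'],s['force'])
E
```

```text
7.375 [ 0.54869954 -0.10855634  0.02090219] [-3.49522651  0.59798434  0.73362694]
```

View pics/w4.png

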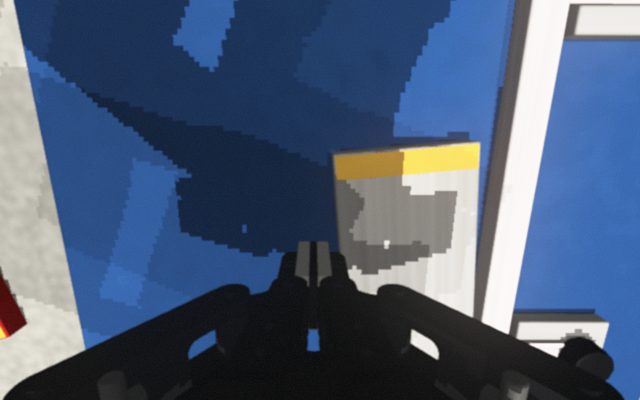

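>>> send_rows:
  plan:
    - {"linear": [0, 0, 0.04], "roll": 0}
    - {"linear": [0, 0, 0.04], "roll": 0}
    - {"linear": [0, 0, 0.03], "roll": 0}
    - {"linear": [0, 0, 0.03], "roll": 0}
    - {"linear": [0, 0, 0.03], "roll": 0}

```text
t: 8.05
tcp_pos: [0.5514, -0.1077, 0.0208]
tool_rot: [-0.501, 0.502, -0.498, 0.499]
force: [-8.0, 0.9, 3.9]
finger_gap: -0.003
```

>>> send_rows:
  plan:
    - {"linear": [0, 0, 0.03], "roll": 0}
    - {"linear": [0, 0, 0.03], "roll": 0}
    - {"linear": [0, 0, 0.03], "roll": 0}
    - {"linear": [0, 0, 0.03], "roll": 0}
    - {"linear": [0, 0, 0.0], "roll": 0}

```text
t: 8.68
tcp_pos: [0.5529, -0.1068, 0.0207]
tool_rot: [-0.501, 0.503, -0.497, 0.498]
force: [-10.6, 2.5, 6.6]
finger_gap: 0.004
```

```bash
python3 - <<'E'
from h import *
s=manip.sense();im=manip.snapshot('wrist');cv2.imwrite('pics/w5.png',im)
print(s['t'],s['tcp_pos'],s['force'])
E
```

```text
8.675 [ 0.55292333 -0.10680647  0.02068406] [-10.61659453   2.47996527   6.62318898]
```

View pics/w5.png

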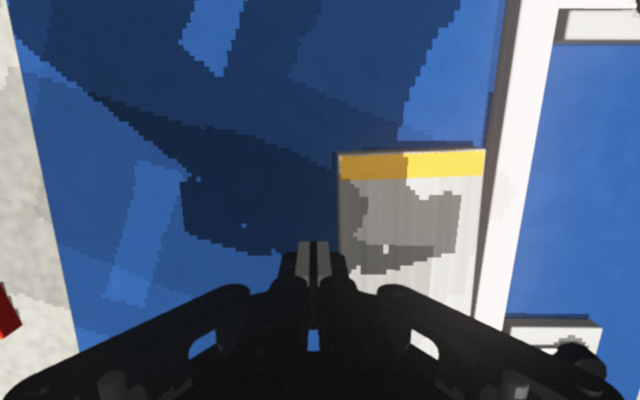

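>>> send_rows:
  plan:
    - {"linear": [0, 0, -0.2], "roll": 0}
    - {"linear": [-0.3, 0, -0.15], "roll": 0}
    - {"linear": [-0.5, 0, 0], "roll": 0}
    - {"linear": [-0.2, 0, 0.05], "roll": 0}
    - {"linear": [0, 0, 0.1], "roll": 0}

```text
t: 9.35
tcp_pos: [0.5516, -0.0776, 0.0209]
tool_rot: [0.5, -0.5, 0.5, -0.5]
force: [-3.3, 2.4, 0.9]
finger_gap: -0.004
```

```bash
python3 - <<'E'
from h import *
s=manip.sense();im=manip.snapshot('wrist');cv2.imwrite('pics/w6.png',im)
print(s['t'],s['tcp_pos'],s['force'])
E
```

```text
9.35 [ 0.55155636 -0.07760732  0.02089905] [-3.29347113  2.44832994  0.85528416]
```

View pics/w6.png

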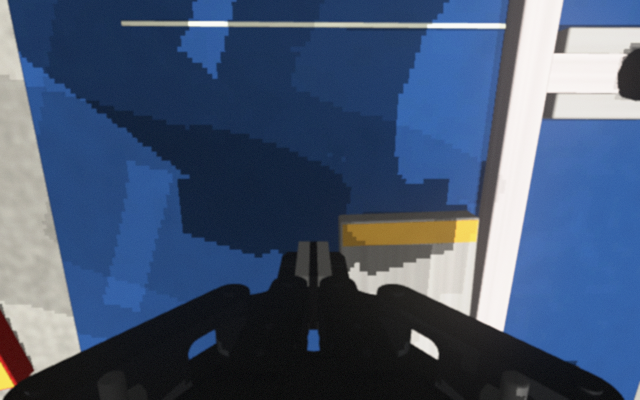

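>>> send_rows:
  plan:
    - {"linear": [0, 0, 0.03], "roll": 0}
    - {"linear": [0, 0, 0.02], "roll": 0}
    - {"linear": [0, 0, 0.02], "roll": 0}
    - {"linear": [0, 0, 0], "roll": 0}
    - {"linear": [0, 0, 0], "roll": 0}

```text
t: 10.02
tcp_pos: [0.5516, -0.0781, 0.0207]
tool_rot: [-0.5, 0.502, -0.499, 0.499]
force: [-4.8, 3.3, 2.9]
finger_gap: 0.004
```

```bash
python3 - <<'E'
from h import *
s=manip.sense();im=manip.snapshot('wrist');cv2.imwrite('pics/w7.png',im)
print(s['t'],s['tcp_pos'],s['force'])
cv2.imwrite('pics/w7z.png',cv2.resize(im[0:330,300:600],None,fx=1.8*1.4,fy=1.8,interpolation=cv2.INTER_CUBIC))
E
```

```text
10.025 [ 0.55160012 -0.07810515  0.02071517] [-4.81914856  3.29970194  2.88632164]
```

View pics/w7z.png

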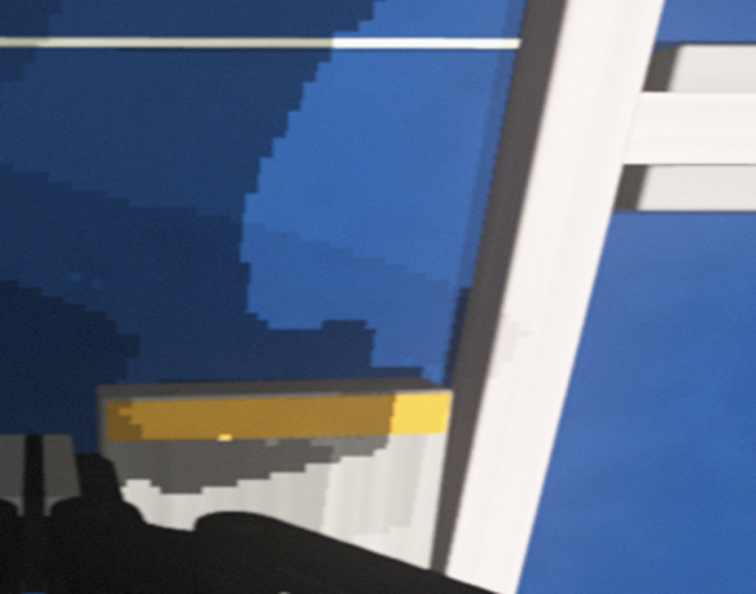

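```bash
python3 - <<'E'
from h import *
C=cam('wrist');im=cv2.imread('pics/w7.png').astype(int)
print(C[3][:3,3])
for r in [20,60,100,150,190,225,240,260,280]:
    row=im[r,440:560]; print(r,[ (440+i, tuple(row[i])) for i in range(0,120) if i and abs(row[i]-row[i-1]).sum()>70])
for z in (.022,.0225,.026,.03): print(z,pix(C,[[300+565/2.52,24],[300+450/2.52,300]],z).round(4).tolist())
E
```

```text
[ 0.55081666 -0.01360309  0.15581159]
20 [(521, (np.int64(122), np.int64(124), np.int64(132))), (522, (np.int64(173), np.int64(177), np.int64(187))), (523, (np.int64(211), np.int64(215), np.int64(227))), (559, (np.int64(216), np.int64(206), np.int64(209)))]
60 [(515, (np.int64(124), np.int64(125), np.int64(134))), (516, (np.int64(179), np.int64(183), np.int64(192))), (517, (np.int64(217), np.int64(220), np.int64(230)))]
100 [(509, (np.int64(132), np.int64(135), np.int64(141))), (510, (np.int64(183), np.int64(185), np.int64(195))), (511, (np.int64(221), np.int64(224), np.int64(231))), (545, (np.int64(176), np.int64(180), np.int64(189))), (546, (np.int64(101), np.int64(103), np.int64(110))), (555, (np.int64(131), np.int64(133), np.int64(137))), (556, (np.int64(172), np.int64(177), np.int64(181))), (557, (np.int64(201), np.int64(206), np.int64(211)))]
150 [(501, (np.int64(114), np.int64(115), np.int64(120))), (502, (np.int64(165), np.int64(168), np.int64(176))), (503, (np.int64(208), np.int64(212), np.int64(220))), (536, (np.int64(209), np.int64(196), np.int64(197))), (537, (np.int64(17
[... 1736 characters left out ...]
4(177), np.int64(115), np.int64(80)))]
280 [(473, (np.int64(168), np.int64(173), np.int64(179))), (474, (np.int64(108), np.int64(111), np.int64(117))), (475, (np.int64(82), np.int64(85), np.int64(91))), (482, (np.int64(144), np.int64(148), np.int64(158))), (483, (np.int64(202), np.int64(206), np.int64(216))), (484, (np.int64(233), np.int64(236), np.int64(241))), (513, (np.int64(196), np.int64(169), np.int64(163))), (514, (np.int64(176), np.int64(118), np.int64(88)))]
0.022 [[0.6283, 0.0194, 0.022], [0.6263, -0.095, 0.022]]
0.0225 [[0.6281, 0.0193, 0.0225], [0.626, -0.0947, 0.0225]]
0.026 [[0.626, 0.0184, 0.026], [0.6241, -0.0925, 0.026]]
0.03 [[0.6237, 0.0174, 0.03], [0.6218, -0.0901, 0.03]]
```

```bash
python3 - <<'E'
from h import *
C=cam('wrist');im=cv2.imread('pics/w7.png')
f=lambda a,z:pix(C,a,z)
c=f([[478.8,225],[477.6,240],[475.5,260],[473.6,280]],.022);print(c.round(4))
for z in (.0225,.0275):
  b=f([[521.5,20],[515.6,60],[509.6,100],[501.6,150],[495.6,190],[490.5,225],[488.3,240],[485.4,260],[482.4,280]],z)
  print(z,b[:,:2].round(4).tolist(), np.polyfit(b[:,1],b[:,0],1))
print(np.polyfit(c[:,1],c[:,0],1))
print('line',f([[130,23.5],[500,25.5]],.01).round(4))
print('yellow end top edge',f([[342,222],[478,217]],.022).round(4))
E
python3 -c "
import cv2;im=cv2.imread('pics/w7.png');cv2.imwrite('pics/w7y.png',cv2.resize(im[190:300,320:510],None,fx=4,fy=4,interpolation=cv2.INTER_CUBIC))"
```

```text
[[ 0.6217 -0.0587  0.022 ]
 [ 0.6221 -0.0656  0.022 ]
 [ 0.6224 -0.075   0.022 ]
 [ 0.6228 -0.0848  0.022 ]]
0.0225 [[0.6268, 0.0206], [0.6268, 0.007], [0.6268, -0.0074], [0.6265, -0.0266], [0.6265, -0.0432], [0.6265, -0.0585], [0.6265, -0.0654], [0.6265, -0.0748], [0.6265, -0.0846]] [0.00419688 0.62675364]
0.0275 [[0.624, 0.0193], [0.624, 0.0063], [0.6239, -0.0076], [0.6237, -0.0261], [0.6236, -0.042], [0.6236, -0.0568], [0.6236, -0.0634], [0.6237, -0.0725], [0.6236, -0.0819]] [0.00419688 0.62390768]
[-0.03860156  0.61951086]
line [[0.4766 0.0229 0.01  ]
 [0.6257 0.0218 0.01  ]]
yellow end top edge [[ 0.5628 -0.0573  0.022 ]
 [ 0.6209 -0.0551  0.022 ]]
```

View pics/w7y.png

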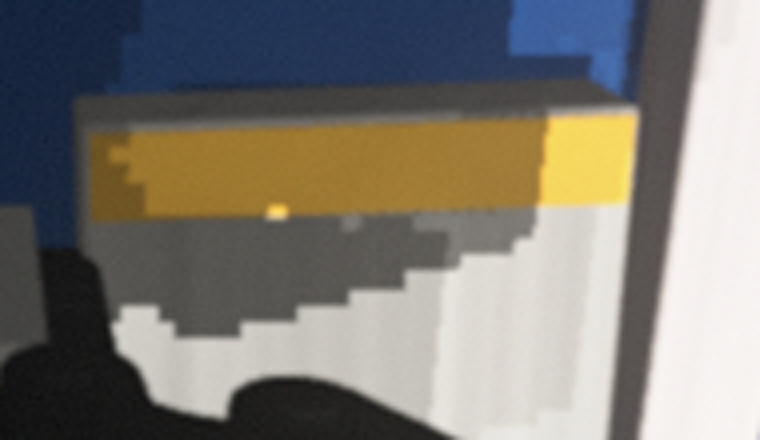

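>>> send_rows:
  plan:
    - {"linear": [0, 0, 0.03], "roll": 0}
    - {"linear": [0, 0, 0.03], "roll": 0}
    - {"linear": [0, 0, 0.03], "roll": 0}
    - {"linear": [0, 0, 0], "roll": 0}
    - {"linear": [0, 0, 0], "roll": 0}

```text
t: 10.7
tcp_pos: [0.5543, -0.0781, 0.0207]
tool_rot: [-0.5, 0.502, -0.499, 0.499]
force: [-4.5, 3.9, 4.2]
finger_gap: 0.003
```

>>> send_rows:
  plan:
    - {"linear": [0, 0, 0.03], "roll": 0}
    - {"linear": [0, 0, 0.03], "roll": 0}
    - {"linear": [0, 0, 0], "roll": 0}
    - {"linear": [0, 0, 0], "roll": 0}
    - {"linear": [0, 0, 0], "roll": 0}

```text
t: 11.32
tcp_pos: [0.5554, -0.078, 0.0207]
tool_rot: [-0.501, 0.502, -0.498, 0.499]
force: [-6.1, 1.9, 4.3]
finger_gap: 0.001
```

```bash
cat > look.py <<'E'
from h import *
import sys
n=sys.argv[1]
s=manip.sense();C=cam('wrist',s);im=manip.snapshot('wrist');cv2.imwrite(f'pics/{n}.png',im)
print(s['t'],s['tcp_pos'].round(4),s['force'].round(1))
E
python3 look.py w8; python3 -c "
import cv2;im=cv2.imread('pics/w8.png');cv2.imwrite('pics/w8y.png',cv2.resize(im[190:300,320:510],None,fx=4,fy=4,interpolation=cv2.INTER_CUBIC))"
```

```text
11.325 [ 0.5554 -0.078   0.0207] [-6.1  1.9  4.3]
```

View pics/w8y.png

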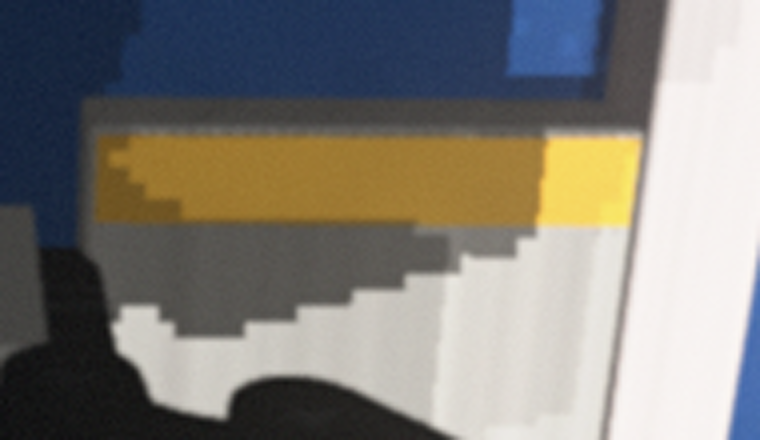

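```bash
python3 - <<'E'
from h import *
C=cam('wrist');im=cv2.imread('pics/w8.png').astype(float)
g=im.sum(2)
for c in (350,400,440): print(c,[(r,int(g[r,c])) for r in range(208,230)])
for c in (300,400,480): print(c,[(r,int(g[r,c])) for r in range(18,32)])
E
```

```text
350 [(208, 131), (209, 140), (210, 157), (211, 160), (212, 158), (213, 171), (214, 172), (215, 189), (216, 186), (217, 192), (218, 188), (219, 190), (220, 195), (221, 223), (222, 252), (223, 237), (224, 232), (225, 225), (226, 230), (227, 269), (228, 312), (229, 319)]
400 [(208, 177), (209, 171), (210, 178), (211, 176), (212, 178), (213, 169), (214, 180), (215, 195), (216, 194), (217, 191), (218, 194), (219, 203), (220, 197), (221, 235), (222, 269), (223, 290), (224, 324), (225, 338), (226, 339), (227, 335), (228, 333), (229, 337)]
440 [(208, 191), (209, 187), (210, 191), (211, 188), (212, 189), (213, 202), (214, 203), (215, 213), (216, 217), (217, 204), (218, 223), (219, 220), (220, 220), (221, 239), (222, 267), (223, 279), (224, 310), (225, 333), (226, 342), (227, 348), (228, 341), (229, 343)]
300 [(18, 157), (19, 173), (20, 229), (21, 381), (22, 504), (23, 532), (24, 519), (25, 446), (26, 282), (27, 182), (28, 157), (29, 168), (30, 169), (31, 164)]
400 [(18, 203), (19, 190), (20, 227), (21, 360), (22, 516), (23, 577), (24, 581), (25, 539), (26, 419), (27, 234), (28, 163), (29, 192), (30, 203), (31, 194)]
480 [(18, 351), (19, 350), (20, 363), (21, 500), (22, 689), (23, 746), (24, 748), (25, 749), (26, 709), (27, 439), (28, 291), (29, 327), (30, 350), (31, 345)]
```

>>> send_rows:
  plan:
    - {"linear": [0, 0, -0.3], "roll": 0}
    - {"linear": [0, 0, -0.6], "roll": 0}
    - {"linear": [0.6, 0, -0.3], "roll": 0}
    - {"linear": [0.8, 0, 0], "roll": 0}
    - {"linear": [0.8, 0, 0], "roll": 0}

```text
t: 12.0
tcp_pos: [0.5233, -0.1465, 0.0212]
tool_rot: [0.499, -0.499, 0.502, -0.5]
force: [0.4, 0.0, 0.3]
finger_gap: -0.002
```

>>> send_rows:
  plan:
    - {"linear": [0.8, 0, 0], "roll": 0}
    - {"linear": [0.8, 0, 0], "roll": 0}
    - {"linear": [0.4, 0, 0], "roll": 0}
    - {"linear": [0, 0, 0.3], "roll": 0}
    - {"linear": [0, 0, 0.7], "roll": 0.05}

```text
t: 12.62
tcp_pos: [0.5518, -0.2039, 0.0208]
tool_rot: [-0.498, 0.502, -0.501, 0.498]
force: [-0.3, -0.6, 0.1]
finger_gap: -0.002
```

```bash
python3 look.py w9
```

```text
12.625 [ 0.5518 -0.2039  0.0208] [-0.3 -0.6  0.1]
```

View pics/w9.png

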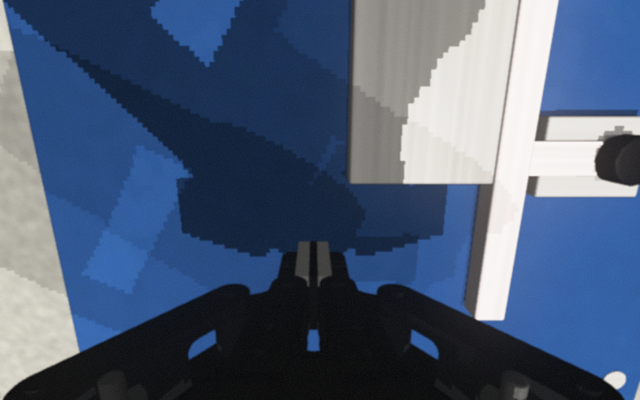

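```bash
python3 - <<'E'
from h import *
C=cam('wrist'); print('coupon rear',pix(C,[[351,183.5],[420,183.5],[492,183.5]],.022).round(4), 'side',pix(C,[[349,20],[349,170]],.022).round(4))
q=np.array([-.501,.502,-.498,.499]);q/=np.linalg.norm(q)
C=cam('wrist',dict(tool_rot=q,tcp_pos=np.array([.5554,-.078,.0207])))
print('line near edge',pix(C,[[300,26],[400,26.5],[480,26.8]],.01).round(4),'far',pix(C,[[300,20.8],[400,20.9],[480,20.8]],.01).round(4))
print('end low',pix(C,[[350,214.6],[440,214.6]],.01).round(4),'top',pix(C,[[400,222]],.022).round(4))
E
```

```text
coupon rear [[ 0.5711 -0.1674  0.022 ]
 [ 0.6    -0.1676  0.022 ]
 [ 0.6303 -0.1678  0.022 ]] side [[ 0.5688 -0.1059  0.022 ]
 [ 0.5701 -0.1617  0.022 ]]
line near edge [[0.5488 0.0219 0.01  ]
 [0.5892 0.0217 0.01  ]
 [0.6213 0.0215 0.01  ]] far [[0.5489 0.0238 0.01  ]
 [0.589  0.0237 0.01  ]
 [0.6211 0.0237 0.01  ]]
end low [[ 0.5713 -0.0575  0.01  ]
 [ 0.6131 -0.0574  0.01  ]] top [[ 0.5915 -0.0572  0.022 ]]
```

>>> send_rows:
  plan:
    - {"linear": [0, 0, 0.5], "roll": 0}
    - {"linear": [0, 0, 0.6], "roll": 0}
    - {"linear": [-0.3, 0, 0.3], "roll": 0}
    - {"linear": [-0.3, 0, 0], "roll": 0}
    - {"linear": [-0.1, 0, 0], "roll": 0}

```text
t: 13.3
tcp_pos: [0.593, -0.1823, 0.0206]
tool_rot: [-0.499, 0.502, -0.5, 0.499]
force: [-0.3, -0.3, -0.4]
finger_gap: 0.001
```

>>> send_rows:
  plan:
    - {"linear": [-0.1, 0, 0], "roll": 0}
    - {"linear": [-0.1, 0, 0], "roll": 0}
    - {"linear": [-0.1, 0, 0], "roll": 0}
    - {"linear": [-0.1, 0, 0], "roll": 0}
    - {"linear": [-0.1, 0, 0], "roll": 0}

```text
t: 13.92
tcp_pos: [0.594, -0.1698, 0.021]
tool_rot: [0.499, -0.501, 0.502, -0.498]
force: [-2.1, -4.5, 0.0]
finger_gap: -0.001
```

```bash
python3 look.py w10
```

```text
13.925 [ 0.594  -0.1698  0.021 ] [-2.1 -4.5  0. ]
```

View pics/w10.png

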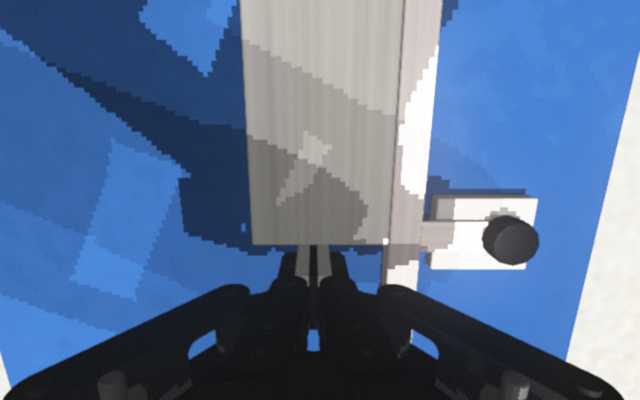

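```bash
python3 - <<'E'
from h import *
C=cam('wrist'); print(pix(C,[[255,244],[385,244]],.022).round(4),pix(C,[[243,20],[253,230]],.022).round(4),pix(C,[[404,20],[386,230]],.022).round(4))
E
```

```text
[[ 0.5673 -0.1586  0.022 ]
 [ 0.6244 -0.1589  0.022 ]] [[ 0.5675 -0.0701  0.022 ]
 [ 0.5668 -0.152   0.022 ]] [[ 0.6269 -0.0705  0.022 ]
 [ 0.6245 -0.1524  0.022 ]]
```

>>> send_rows:
  plan:
    - {"linear": [-0.12, 0, 0], "roll": 0}
    - {"linear": [-0.12, 0, 0], "roll": 0}
    - {"linear": [-0.12, 0, 0], "roll": 0}
    - {"linear": [-0.12, 0, 0], "roll": 0}
    - {"linear": [-0.12, 0, 0], "roll": 0}

```text
t: 14.6
tcp_pos: [0.5941, -0.1516, 0.021]
tool_rot: [0.499, -0.501, 0.502, -0.498]
force: [-1.4, -5.2, 0.3]
finger_gap: 0.0
```

>>> send_rows:
  plan:
    - {"linear": [-0.12, 0, 0], "roll": 0}
    - {"linear": [-0.12, 0, 0], "roll": 0}
    - {"linear": [-0.12, 0, 0], "roll": 0}
    - {"linear": [-0.12, 0, 0], "roll": 0}
    - {"linear": [-0.12, 0, 0], "roll": 0}

```text
t: 15.22
tcp_pos: [0.5942, -0.1335, 0.021]
tool_rot: [0.499, -0.501, 0.502, -0.498]
force: [-3.1, -5.6, 0.6]
finger_gap: 0.002
```

```bash
python3 look.py w11
```

```text
15.225 [ 0.5942 -0.1335  0.021 ] [-3.1 -5.6  0.6]
```

View pics/w11.png

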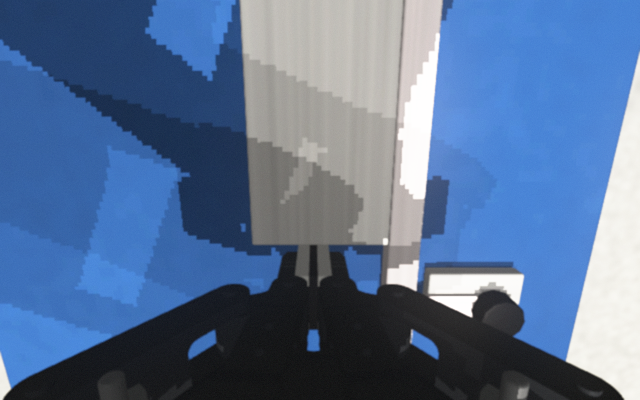

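>>> send_rows:
  plan:
    - {"linear": [-0.12, 0, 0], "roll": 0}
    - {"linear": [-0.12, 0, 0], "roll": 0}
    - {"linear": [-0.12, 0, 0], "roll": 0}
    - {"linear": [-0.12, 0, 0], "roll": 0}
    - {"linear": [-0.12, 0, 0], "roll": 0}

```text
t: 15.9
tcp_pos: [0.5943, -0.1155, 0.021]
tool_rot: [0.499, -0.501, 0.502, -0.498]
force: [-2.0, -4.2, 0.3]
finger_gap: -0.001
```

>>> send_rows:
  plan:
    - {"linear": [-0.12, 0, 0], "roll": 0}
    - {"linear": [-0.12, 0, 0], "roll": 0}
    - {"linear": [0, 0, 0], "roll": 0}
    - {"linear": [0.2, 0, 0], "roll": 0}
    - {"linear": [0.3, -0.3, 0], "roll": 0}

```text
t: 16.52
tcp_pos: [0.5941, -0.1223, 0.0296]
tool_rot: [-0.498, 0.502, -0.501, 0.498]
force: [-0.7, -0.9, -0.6]
finger_gap: 0.001
```

>>> send_rows:
  plan:
    - {"linear": [0, -0.9, 0], "roll": 0}
    - {"linear": [-0.7, -0.9, 0], "roll": 0}
    - {"linear": [-0.9, 0, 0], "roll": 0}
    - {"linear": [-0.4, 0, 0], "roll": 0}
    - {"linear": [0, 0, 0], "roll": 0}

```text
t: 17.15
tcp_pos: [0.5947, -0.0622, 0.0839]
tool_rot: [-0.499, 0.501, -0.501, 0.499]
force: [-0.3, 0.7, -0.2]
finger_gap: -0.002
```

```bash
python3 look.py w12
```

```text
17.15 [ 0.5947 -0.0622  0.0839] [-0.3  0.7 -0.2]
```

View pics/w12.png

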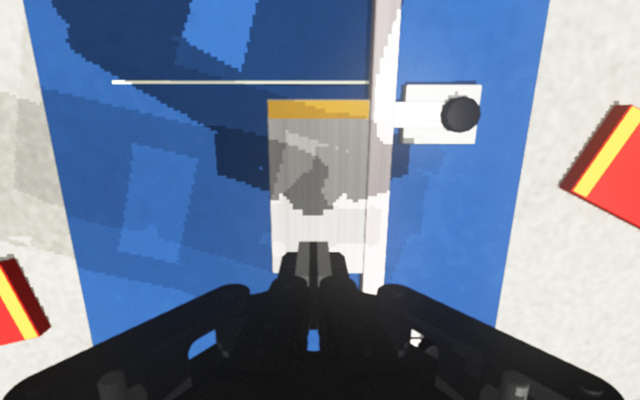

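```bash
python3 - <<'E'
from h import *
C=cam('wrist');im=cv2.imread('pics/w12.png').astype(float)
print(C[3][:3,3])
g=im.sum(2);r=im[:,:,2]
for c in (280,320,355): print(c,'red',[(k,int(r[k,c])) for k in range(76,106)])
E
```

```text
[0.59382927 0.00181481 0.21874961]
280 red [(76, 46), (77, 46), (78, 42), (79, 64), (80, 139), (81, 217), (82, 238), (83, 209), (84, 107), (85, 38), (86, 44), (87, 48), (88, 46), (89, 48), (90, 47), (91, 47), (92, 47), (93, 46), (94, 46), (95, 46), (96, 43), (97, 46), (98, 68), (99, 117), (100, 167), (101, 196), (102, 198), (103, 198), (104, 199), (105, 198)]
320 red [(76, 50), (77, 52), (78, 50), (79, 68), (80, 144), (81, 219), (82, 239), (83, 217), (84, 122), (85, 57), (86, 47), (87, 52), (88, 54), (89, 54), (90, 54), (91, 51), (92, 54), (93, 57), (94, 54), (95, 57), (96, 52), (97, 57), (98, 83), (99, 145), (100, 202), (101, 230), (102, 232), (103, 230), (104, 230), (105, 231)]
355 red [(76, 67), (77, 66), (78, 65), (79, 80), (80, 147), (81, 220), (82, 238), (83, 216), (84, 130), (85, 70), (86, 66), (87, 69), (88, 68), (89, 68), (90, 68), (91, 68), (92, 68), (93, 70), (94, 71), (95, 68), (96, 71), (97, 72), (98, 94), (99, 144), (100, 202), (101, 231), (102, 233), (103, 231), (104, 232), (105, 231)]
```

```bash
python3 - <<'E'
from h import *
C=cam('wrist')
l=pix(C,[[280,81.9],[320,82.0],[355,82.0]],.01);e=pix(C,[[280,99.1],[320,99.0],[355,99.1]],.022)
print(l.round(4),e.round(4),(l-e)[:,1]*1e3)
print(pix(C,[[267,105],[274,260]],.022).round(4),pix(C,[[368,105],[361,260]],.022).round(4), pix(C,[[375,10],[368,270]],.0225).round(4))
print(pix(C,[[272,273]],.022))
E
```

```text
[[0.5743 0.0219 0.01  ]
 [0.5983 0.0217 0.01  ]
 [0.6194 0.0216 0.01  ]] [[0.5751 0.0115 0.022 ]
 [0.5981 0.0114 0.022 ]
 [0.6182 0.0112 0.022 ]] [10.44407798 10.3272301  10.3770759 ]
[[ 0.5675  0.0083  0.022 ]
 [ 0.568  -0.0888  0.022 ]] [[ 0.6257  0.0079  0.022 ]
 [ 0.6249 -0.0891  0.022 ]] [[ 0.6276  0.0567  0.0225]
 [ 0.6296 -0.096   0.0225]]
[[ 0.56629501 -0.09807803  0.022     ]]
```

>>> send_rows:
  plan:
    - {"linear": [0.8, 0, 0], "roll": 0}
    - {"linear": [0.9, 0, 0], "roll": 0}
    - {"linear": [0.6, 0.3, 0], "roll": 0}
    - {"linear": [0, 0.9, 0], "roll": 0}
    - {"linear": [0, 0.9, 0], "roll": 0}

```text
t: 17.82
tcp_pos: [0.5942, -0.1329, 0.0196]
tool_rot: [-0.498, 0.502, -0.502, 0.498]
force: [-0.1, 0.4, 0.9]
finger_gap: -0.005
```

>>> send_rows:
  plan:
    - {"linear": [-0.2, 0, 0], "roll": 0}
    - {"linear": [-0.2, 0, 0], "roll": 0}
    - {"linear": [-0.2, 0, 0], "roll": 0}
    - {"linear": [-0.1, 0, 0], "roll": 0}
    - {"linear": [-0.1, 0, 0], "roll": 0}

```text
t: 18.45
tcp_pos: [0.5947, -0.1075, 0.0211]
tool_rot: [0.499, -0.501, 0.502, -0.499]
force: [-0.6, -3.1, -0.2]
finger_gap: -0.003
```

>>> send_rows:
  plan:
    - {"linear": [-0.06, 0, 0], "roll": 0}
    - {"linear": [-0.06, 0, 0], "roll": 0}
    - {"linear": [-0.05, 0, 0], "roll": 0}
    - {"linear": [-0.03, 0, 0], "roll": 0}
    - {"linear": [0, 0, 0], "roll": 0}

```text
t: 19.08
tcp_pos: [0.5947, -0.1022, 0.0211]
tool_rot: [0.499, -0.501, 0.502, -0.498]
force: [-1.0, -4.8, 2.1]
finger_gap: 0.002
```

```bash
python3 look.py w13; python3 - <<'E'
import cv2
im=cv2.imread('pics/w13.png');g=im[:,:,2].astype(int)
for c in (265,300,360): print([(k,int(g[k,c])) for k in range(236,252)])
E
```

```text
19.075 [ 0.5947 -0.1022  0.0211] [-1.  -4.8  2.1]
[(236, 112), (237, 114), (238, 113), (239, 114), (240, 109), (241, 114), (242, 112), (243, 108), (244, 86), (245, 43), (246, 31), (247, 32), (248, 35), (249, 32), (250, 32), (251, 32)]
[(236, 114), (237, 115), (238, 113), (239, 114), (240, 115), (241, 117), (242, 114), (243, 110), (244, 97), (245, 82), (246, 90), (247, 92), (248, 90), (249, 91), (250, 92), (251, 91)]
[(236, 158), (237, 159), (238, 160), (239, 157), (240, 155), (241, 143), (242, 120), (243, 109), (244, 89), (245, 52), (246, 42), (247, 41), (248, 45), (249, 42), (250, 42), (251, 42)]
```

>>> send_rows:
  plan:
    - {"linear": [0.3, 0, 0], "roll": 0}
    - {"linear": [0.1, -0.9, 0], "roll": 0}
    - {"linear": [-0.7, -0.1, 0], "roll": 0}
    - {"linear": [-0.9, 0, 0], "roll": 0}
    - {"linear": [-0.7, 0, 0], "roll": 0}

```text
t: 19.75
tcp_pos: [0.5941, -0.0421, 0.0503]
tool_rot: [-0.499, 0.502, -0.501, 0.499]
force: [-0.3, -0.0, 0.4]
finger_gap: 0.001
```

>>> send_rows:
  plan:
    - {"linear": [0, 0, 0], "roll": 0}
    - {"linear": [0, 0, 0], "roll": 0}
    - {"linear": [0, 0, 0], "roll": 0}
    - {"linear": [0, 0, 0], "roll": 0}
    - {"linear": [0, 0, 0], "roll": 0}

```text
t: 20.38
tcp_pos: [0.5949, -0.0453, 0.0509]
tool_rot: [0.498, -0.502, 0.502, -0.498]
force: [-0.2, 0.2, -0.3]
finger_gap: 0.002
```

```bash
python3 look.py w14; python3 - <<'E'
import cv2
im=cv2.imread('pics/w14.png');cv2.imwrite('pics/w14z.png',cv2.resize(im[90:250,220:420],None,fx=3.7,fy=3.7,interpolation=cv2.INTER_CUBIC))
E
```

```text
20.375 [ 0.5949 -0.0453  0.0509] [-0.2  0.2 -0.3]
```

View pics/w14z.png

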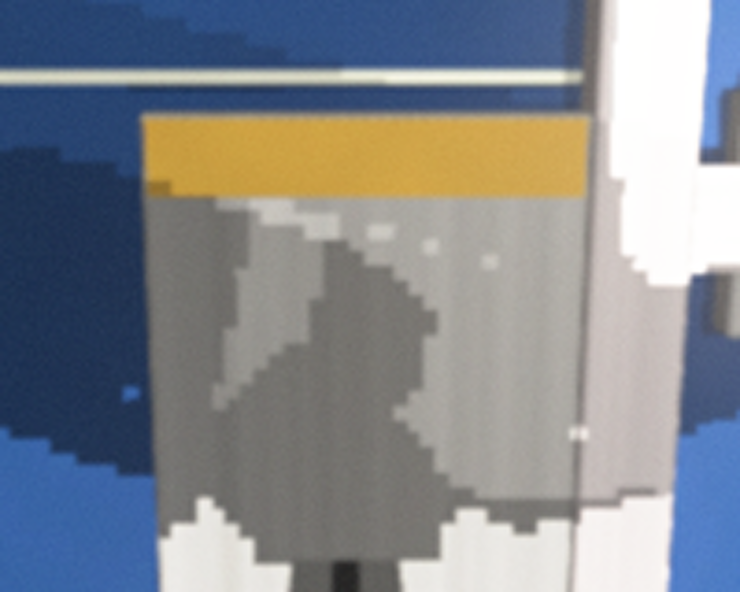

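View pics/w14.png

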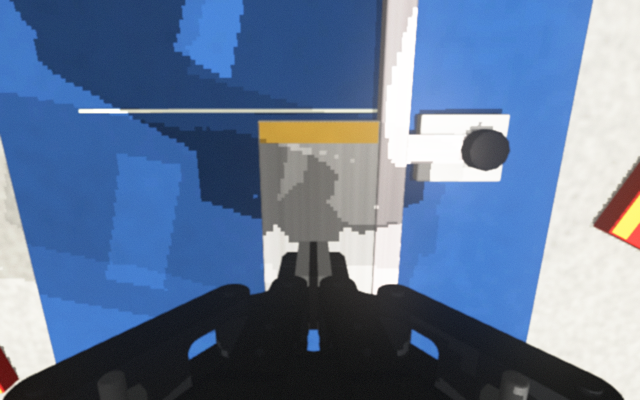

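```bash
cat > meas.py <<'E'
from h import *
import sys
im=cv2.imread(f'pics/{sys.argv[1]}.png').astype(float);C=cam('wrist');r=im[:,:,2]
r0,r1,r2=map(int,sys.argv[2:5])  # line search r0..r1, edge r1..r2
for c in map(int,sys.argv[5:]):
    col=r[:,c-2:c+3].mean(1)
    def cross(k0,k1,lvl,up):
        for k in range(k0,k1):
            a,b=col[k],col[k+1]
            if (a<lvl<=b) if up else (a>=lvl>b): return k+(lvl-a)/(b-a)
    bg=np.median(col[r0-6:r0]);pk=col[r0:r1].max();l=(bg+pk)/2
    a=cross(r0,r1,l,True);b=cross(int(a)+1,r2,l,False)
    pk2=np.median(col[r2-4:r2]);bg2=col[r1:r2].min();e=cross(r1,r2,(bg2+pk2)/2,True)
    L=pix(C,[[c,(a+b)/2]],.01)[0];E=pix(C,[[c,e]],.022)[0]
    print(c,round(a,2),round(b,2),round(e,2),'line y',L[1].round(5),'edge',E[1].round(5),'gap to centre mm',((L-E)[1]*1e3).round(2),'linewidth',((pix(C,[[c,a]],.01)-pix(C,[[c,b]],.01))[0,1]*1e3).round(2))
print('cam',C[3][:3,3])
E
python3 meas.py w14 106 115 127 265 290 310 340 365
```

```text
265 108.42 112.28 120.21 line y 0.02275 edge 0.01793 gap to centre mm 4.82 linewidth 1.92
290 108.41 112.26 120.28 line y 0.02267 edge 0.0178 gap to centre mm 4.86 linewidth 1.92
310 108.43 112.24 120.3 line y 0.02259 edge 0.01773 gap to centre mm 4.86 linewidth 1.9
340 108.32 112.36 120.22 line y 0.02248 edge 0.01766 gap to centre mm 4.82 linewidth 2.01
365 108.35 112.34 120.35 line y 0.02239 edge 0.01752 gap to centre mm 4.87 linewidth 1.98
cam [0.59397502 0.01956473 0.18594985]
```

>>> send_rows:
  plan:
    - {"linear": [0.8, 0, 0], "roll": 0}
    - {"linear": [0.9, 0, 0], "roll": 0}
    - {"linear": [0.7, 0.1, 0], "roll": 0}
    - {"linear": [0, 0.9, 0], "roll": 0}
    - {"linear": [0, 0, 0], "roll": 0}

```text
t: 21.05
tcp_pos: [0.5936, -0.1171, 0.0196]
tool_rot: [-0.499, 0.503, -0.501, 0.498]
force: [-0.3, 0.5, -0.0]
finger_gap: 0.002
```

>>> send_rows:
  plan:
    - {"linear": [-0.2, 0, 0], "roll": 0}
    - {"linear": [-0.2, 0, 0], "roll": 0}
    - {"linear": [-0.1, 0, 0], "roll": 0}
    - {"linear": [-0.1, 0, 0], "roll": 0}
    - {"linear": [0, 0, 0], "roll": 0}

```text
t: 21.68
tcp_pos: [0.5947, -0.0991, 0.0215]
tool_rot: [0.499, -0.501, 0.502, -0.498]
force: [-0.9, -3.7, 2.3]
finger_gap: -0.001
```

>>> send_rows:
  plan:
    - {"linear": [0.3, 0, 0], "roll": 0}
    - {"linear": [0.1, -0.9, 0], "roll": 0}
    - {"linear": [-0.7, -0.1, 0], "roll": 0}
    - {"linear": [-0.9, 0, 0], "roll": 0}
    - {"linear": [-0.6, 0, 0], "roll": 0}

```text
t: 22.3
tcp_pos: [0.5941, -0.0422, 0.0503]
tool_rot: [-0.499, 0.502, -0.501, 0.499]
force: [-0.6, -0.7, -0.5]
finger_gap: 0.001
```

>>> send_rows:
  plan:
    - {"linear": [0, 0, 0], "roll": 0}
    - {"linear": [0, 0, 0], "roll": 0}
    - {"linear": [0, 0, 0], "roll": 0}
    - {"linear": [0, 0, 0], "roll": 0}
    - {"linear": [0, 0, 0], "roll": 0}

```text
t: 22.92
tcp_pos: [0.595, -0.0452, 0.0509]
tool_rot: [0.498, -0.502, 0.502, -0.498]
force: [0.7, 0.1, -0.1]
finger_gap: -0.0
```

```bash
python3 look.py w15; python3 - <<'E'
import cv2
im=cv2.imread('pics/w15.png');cv2.imwrite('pics/w15z.png',cv2.resize(im[90:210,240:420],None,fx=4.2,fy=4.2,interpolation=cv2.INTER_CUBIC))
print([int(v) for v in im[100:130,320,2]])
E
```

```text
22.925 [ 0.595  -0.0452  0.0509] [ 0.7  0.1 -0.1]
[53, 52, 53, 56, 56, 51, 51, 64, 124, 201, 233, 210, 156, 109, 141, 179, 202, 207, 208, 206, 207, 206, 206, 205, 209, 206, 206, 206, 205, 206]
```

View pics/w15z.png

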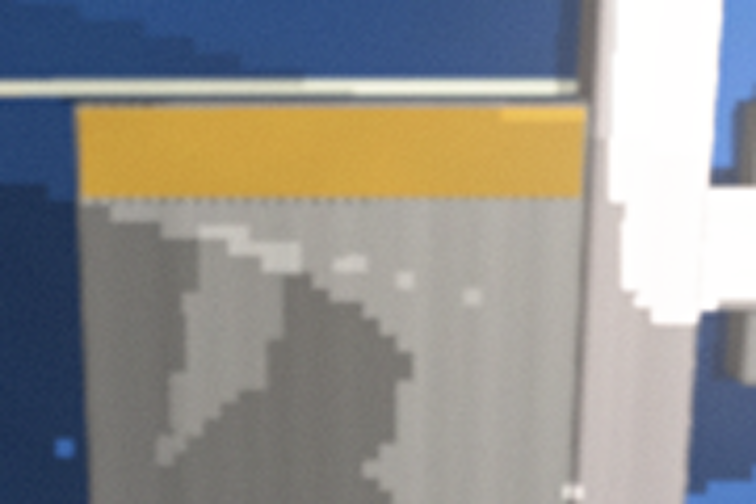

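>>> send_rows:
  plan:
    - {"linear": [0.8, 0, 0], "roll": 0}
    - {"linear": [0.9, 0, 0], "roll": 0}
    - {"linear": [0.7, 0.1, 0], "roll": 0}
    - {"linear": [0, 0.9, 0], "roll": 0}
    - {"linear": [0, 0, 0], "roll": 0}

```text
t: 23.6
tcp_pos: [0.5935, -0.1171, 0.0195]
tool_rot: [-0.499, 0.503, -0.501, 0.498]
force: [-0.4, 0.1, -0.1]
finger_gap: 0.002
```

>>> send_rows:
  plan:
    - {"linear": [-0.2, 0, 0], "roll": 0}
    - {"linear": [-0.2, 0, 0], "roll": 0}
    - {"linear": [-0.15, 0, 0], "roll": 0}
    - {"linear": [-0.06, 0, 0], "roll": 0}
    - {"linear": [-0.01, 0, 0], "roll": 0}

```text
t: 24.22
tcp_pos: [0.5948, -0.0987, 0.0215]
tool_rot: [0.499, -0.501, 0.502, -0.498]
force: [-1.0, -3.6, 2.8]
finger_gap: -0.001
```

>>> send_rows:
  plan:
    - {"linear": [-0.015, 0, 0], "roll": 0}
    - {"linear": [0, 0, 0], "roll": 0}
    - {"linear": [0, 0, 0], "roll": 0}
    - {"linear": [0, 0, 0], "roll": 0}
    - {"linear": [0, 0, 0], "roll": 0}

```text
t: 24.85
tcp_pos: [0.5948, -0.0987, 0.0214]
tool_rot: [0.499, -0.501, 0.502, -0.498]
force: [-2.2, -5.0, 3.0]
finger_gap: -0.005
```

>>> send_rows:
  plan:
    - {"linear": [-0.015, 0, 0], "roll": 0}
    - {"linear": [0, 0, 0], "roll": 0}
    - {"linear": [0, 0, 0], "roll": 0}
    - {"linear": [0, 0, 0], "roll": 0}
    - {"linear": [0, 0, 0], "roll": 0}

```text
t: 25.48
tcp_pos: [0.5948, -0.0987, 0.0214]
tool_rot: [0.499, -0.501, 0.502, -0.498]
force: [-3.0, -6.0, 2.8]
finger_gap: 0.001
```

>>> send_rows:
  plan:
    - {"linear": [-0.01, 0, 0], "roll": 0}
    - {"linear": [0, 0, 0], "roll": 0}
    - {"linear": [0, 0, 0], "roll": 0}
    - {"linear": [0, 0, 0], "roll": 0}
    - {"linear": [0, 0, 0], "roll": 0}

```text
t: 26.1
tcp_pos: [0.5948, -0.0986, 0.0214]
tool_rot: [0.499, -0.501, 0.502, -0.498]
force: [-2.9, -6.8, 3.7]
finger_gap: 0.001
```

>>> send_rows:
  plan:
    - {"linear": [-0.01, 0, 0], "roll": 0}
    - {"linear": [0, 0, 0], "roll": 0}
    - {"linear": [0, 0, 0], "roll": 0}
    - {"linear": [0, 0, 0], "roll": 0}
    - {"linear": [0, 0, 0], "roll": 0}

```text
t: 26.72
tcp_pos: [0.5948, -0.0982, 0.0214]
tool_rot: [0.499, -0.501, 0.502, -0.498]
force: [-3.0, -7.2, 3.4]
finger_gap: 0.003
```

>>> send_rows:
  plan:
    - {"linear": [0.3, 0, 0], "roll": 0}
    - {"linear": [0.15, -0.9, 0], "roll": 0}
    - {"linear": [-0.7, -0.1, 0], "roll": 0}
    - {"linear": [-0.9, 0, 0], "roll": 0}
    - {"linear": [-0.6, 0, 0], "roll": 0}

```text
t: 27.35
tcp_pos: [0.594, -0.0414, 0.0503]
tool_rot: [-0.499, 0.502, -0.501, 0.499]
force: [0.2, 0.8, 0.4]
finger_gap: 0.001
```

>>> send_rows:
  plan:
    - {"linear": [0, 0, 0], "roll": 0}
    - {"linear": [0, 0, 0], "roll": 0}
    - {"linear": [0, 0, 0], "roll": 0}
    - {"linear": [0, 0, 0], "roll": 0}
    - {"linear": [0, 0, 0], "roll": 0}

```text
t: 27.98
tcp_pos: [0.5949, -0.0446, 0.0509]
tool_rot: [0.498, -0.502, 0.502, -0.498]
force: [0.2, -0.1, -0.3]
finger_gap: -0.0
```

```bash
python3 look.py w16; python3 - <<'E'
import cv2
im=cv2.imread('pics/w16.png');cv2.imwrite('pics/w16z.png',cv2.resize(im[90:190,230:420],None,fx=4.2,fy=4.2,interpolation=cv2.INTER_CUBIC))
for c in (200,245,280,320,360):print(c,[int(v) for v in im[100:130,c,2]])
E
```

```text
27.975 [ 0.5949 -0.0446  0.0509] [ 0.2 -0.1 -0.3]
200 [40, 39, 38, 39, 37, 39, 38, 40, 40, 78, 153, 211, 217, 181, 89, 34, 34, 42, 41, 41, 42, 36, 42, 40, 40, 37, 38, 34, 29, 31]
245 [41, 42, 42, 40, 39, 40, 43, 42, 43, 77, 156, 214, 218, 182, 88, 39, 40, 41, 43, 40, 36, 42, 42, 41, 42, 41, 41, 42, 41, 42]
280 [48, 45, 47, 43, 43, 42, 45, 44, 46, 83, 157, 208, 199, 163, 160, 188, 202, 204, 204, 205, 206, 204, 203, 206, 202, 206, 202, 203, 202, 202]
320 [52, 57, 56, 57, 54, 56, 55, 55, 57, 100, 185, 231, 210, 168, 169, 194, 203, 207, 207, 207, 205, 206, 206, 207, 207, 207, 207, 208, 207, 205]
360 [69, 70, 71, 70, 73, 68, 73, 70, 71, 108, 188, 231, 213, 186, 194, 214, 213, 212, 213, 212, 210, 210, 211, 209, 212, 211, 209, 209, 206, 210]
```

View pics/w16z.png

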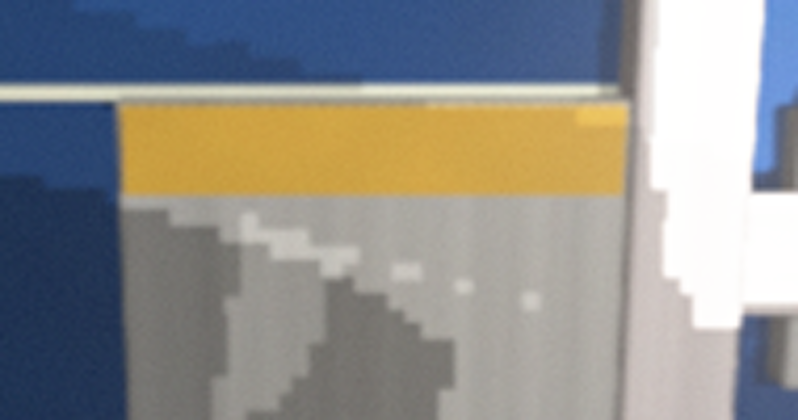

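```bash
python3 - <<'E'
import cv2,numpy as np
def cr(col,k0,k1):
    lo,hi=col[k0-4:k0].mean(),col[k1:k1+4].mean();l=(lo+hi)/2
    for k in range(k0-2,k1+2):
        if (col[k]-l)*(col[k+1]-l)<=0: return k+(l-col[k])/(col[k+1]-col[k])
for n,k0,k1 in (('w14',138,147),('w15',133,142),('w16',132,141)):
    im=cv2.imread(f'pics/{n}.png').astype(float)
    b=im[:,:,0]
    print(n,[round(cr(b[:,c-2:c+3].mean(1),k0,k1),2) for c in (262,270,276,320,340,350,360,370)])
    r=im[:,:,2];out=[]
    for c in (200,230,245):
        col=r[:,c-2:c+3].mean(1)-np.median(r[95:105,c-2:c+3]);w=np.clip(col[104:118],15,None)-15;out.append(round((w*np.arange(104,118)).sum()/w.sum(),2))
    print('line centre',out)
E
```

```text
w14 [np.float64(142.94), np.float64(142.95), np.float64(142.8), np.float64(142.69), np.float64(142.67), np.float64(142.7), np.float64(142.68), np.float64(142.72)]
line centre [np.float64(110.35), np.float64(110.35), np.float64(110.34)]
w15 [np.float64(135.73), np.float64(135.97), np.float64(136.11), np.float64(136.57), np.float64(136.46), np.float64(136.45), np.float64(136.48), np.float64(136.5)]
line centre [np.float64(110.62), np.float64(110.6), np.float64(110.49)]
w16 [np.float64(135.27), np.float64(135.55), np.float64(135.72), np.float64(135.88), np.float64(135.85), np.float64(135.89), np.float64(135.88), np.float64(135.93)]
line centre [np.float64(111.63), np.float64(111.62), np.float64(111.63)]
```

```bash
python3 - <<'E'
from h import *
C=cam('wrist')
for e in (113.3,113.44,113.6):
    E=pix(C,[[320,e],[360,e]],.022);L=pix(C,[[320,111.63],[360,111.63]],.01);print(e,(L-E)[:,1]*1e3,E[0,1],L[0,1])
a=pix(C,[[320,120.25],[320,142.69],[320,135.88]],.022)[:,1];print('stripe w14 mm',(a[0]-a[1])*1e3)
# edge from stripe width
w=a[0]-a[1]; Ey=a[2]+w; print('edge via stripe',Ey, 'gap',(L[0,1]-Ey)*1e3)
E
```

```text
113.3 [0.93724894 0.9276051 ] 0.021589233945266167 0.02252648288935593
113.44 [1.00248529 0.9928623 ] 0.02152399759814047 0.02252648288935593
113.6 [1.07705825 1.0674591 ] 0.02144942463688242 0.02252648288935593
stripe w14 mm 10.753364284533875
edge via stripe 0.021636876177398887 gap 0.889606711957043
```

>>> send_rows:
  plan:
    - {"linear": [0, 0, -0.8], "roll": 0}
    - {"linear": [0.2, 0, -0.9], "roll": 0}
    - {"linear": [0.2, 0, -0.5], "roll": 0}
    - {"linear": [0, 0.6, 0], "roll": 0}
    - {"linear": [0, 0.4, 0], "roll": 0}

```text
t: 28.65
tcp_pos: [0.5293, -0.0563, 0.0205]
tool_rot: [0.498, -0.501, 0.502, -0.498]
force: [0.5, -0.7, 0.1]
finger_gap: -0.003
```

>>> send_rows:
  plan:
    - {"linear": [0, 0, 0.4], "roll": 0}
    - {"linear": [0, 0, 0.2], "roll": 0}
    - {"linear": [0, 0, 0], "roll": 0}
    - {"linear": [0, 0, 0], "roll": 0}
    - {"linear": [0, 0, 0], "roll": 0}

```text
t: 29.28
tcp_pos: [0.5466, -0.0557, 0.0211]
tool_rot: [-0.499, 0.502, -0.501, 0.498]
force: [0.7, -0.4, 0.2]
finger_gap: 0.001
```

>>> send_rows:
  plan:
    - {"linear": [-0.4, 0, 0], "roll": 0}
    - {"linear": [-0.35, 0, 0], "roll": 0}
    - {"linear": [0, 0, 0], "roll": 0}
    - {"linear": [0, 0, 0.08], "roll": 0}
    - {"linear": [0, 0, 0.06], "roll": 0}

```text
t: 29.9
tcp_pos: [0.5516, -0.0335, 0.0209]
tool_rot: [0.498, -0.501, 0.502, -0.499]
force: [-0.6, 0.1, -0.1]
finger_gap: 0.002
```

```bash
python3 look.py w17
```

```text
29.9 [ 0.5516 -0.0335  0.0209] [-0.6  0.1 -0.1]
```

View pics/w17.png

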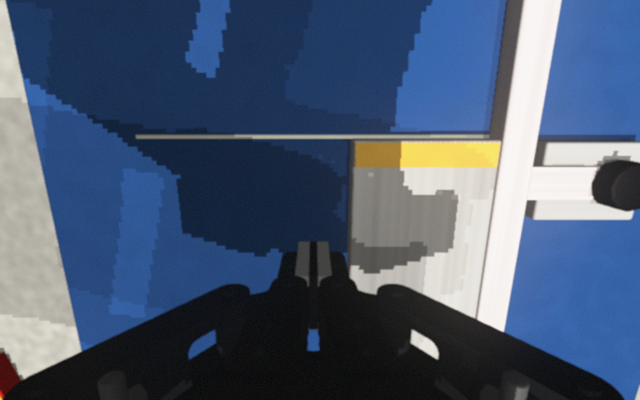

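```bash
python3 - <<'E'
import cv2
im=cv2.imread('pics/w17.png');cv2.imwrite('pics/w17z.png',cv2.resize(im[120:180,320:520],None,fx=4,fy=8,interpolation=cv2.INTER_CUBIC))
for c in (250,320,370,420,450,480):print(c,[int(v) for v in im[128:150,c,2]])
E
```

```text
250 [28, 30, 28, 30, 29, 41, 90, 145, 158, 130, 97, 46, 20, 22, 20, 25, 21, 21, 20, 18, 21, 22]
320 [31, 32, 30, 32, 31, 45, 90, 150, 175, 177, 143, 67, 33, 31, 30, 31, 32, 31, 32, 33, 33, 32]
370 [38, 36, 40, 40, 37, 47, 94, 148, 172, 166, 132, 85, 90, 116, 141, 158, 165, 160, 160, 164, 162, 161]
420 [69, 72, 63, 54, 50, 59, 100, 149, 174, 166, 131, 97, 131, 192, 233, 246, 248, 247, 247, 248, 247, 247]
450 [74, 75, 69, 61, 58, 67, 117, 172, 189, 168, 132, 103, 134, 189, 233, 247, 248, 248, 247, 247, 248, 248]
480 [82, 78, 75, 69, 61, 74, 116, 162, 176, 168, 136, 108, 142, 198, 236, 248, 249, 248, 248, 249, 248, 248]
```

View pics/w17z.png

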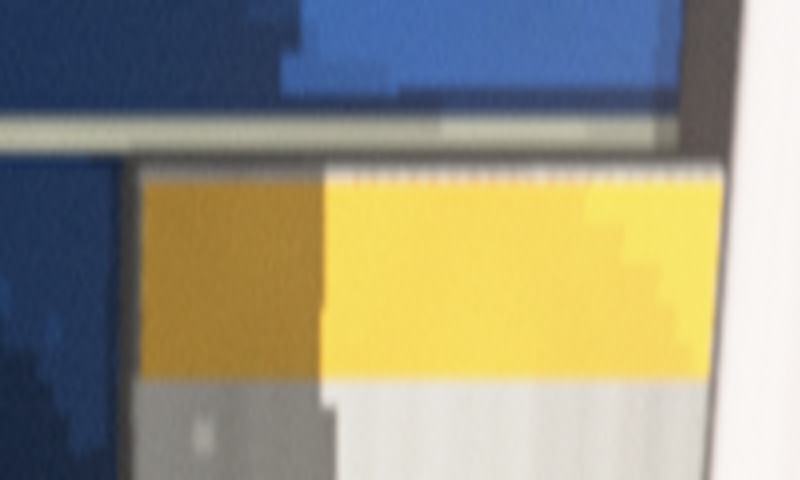

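>>> send_rows:
  plan:
    - {"linear": [0, 0, 0.04], "roll": 0}
    - {"linear": [0, 0, 0.04], "roll": 0}
    - {"linear": [0, 0, 0.03], "roll": 0}
    - {"linear": [0, 0, 0.0], "roll": 0}
    - {"linear": [0, 0, 0], "roll": 0}

```text
t: 30.58
tcp_pos: [0.5544, -0.0334, 0.0209]
tool_rot: [-0.498, 0.502, -0.502, 0.498]
force: [0.5, -0.5, 0.5]
finger_gap: -0.001
```

>>> send_rows:
  plan:
    - {"linear": [0, 0, 0.04], "roll": 0}
    - {"linear": [0, 0, 0.03], "roll": 0}
    - {"linear": [0, 0, 0.0], "roll": 0}
    - {"linear": [0, 0, 0.0], "roll": 0}
    - {"linear": [0, 0, 0], "roll": 0}

```text
t: 31.2
tcp_pos: [0.5555, -0.0332, 0.0208]
tool_rot: [-0.499, 0.502, -0.501, 0.498]
force: [-4.6, -0.6, 2.0]
finger_gap: 0.003
```

>>> send_rows:
  plan:
    - {"linear": [0, 0, 0.03], "roll": 0}
    - {"linear": [0, 0, 0], "roll": 0}
    - {"linear": [0, 0, 0.0], "roll": 0}
    - {"linear": [0, 0, 0.0], "roll": 0}
    - {"linear": [0, 0, 0], "roll": 0}

```text
t: 31.82
tcp_pos: [0.5557, -0.0332, 0.0207]
tool_rot: [-0.499, 0.503, -0.5, 0.498]
force: [-5.3, -2.4, 3.0]
finger_gap: 0.003
```

```bash
python3 look.py w18; python3 - <<'E'
import cv2
im=cv2.imread('pics/w18.png');cv2.imwrite('pics/w18z.png',cv2.resize(im[120:180,320:520],None,fx=4,fy=8,interpolation=cv2.INTER_CUBIC))
for c in (250,320,370,420,450,480):print(c,[int(v) for v in im[128:150,c,2]])
E
```

```text
31.825 [ 0.5557 -0.0332  0.0207] [-5.3 -2.4  3. ]
250 [29, 31, 30, 28, 27, 27, 43, 104, 157, 157, 135, 98, 48, 20, 21, 22, 21, 24, 24, 21, 22, 20]
320 [35, 29, 32, 32, 29, 30, 45, 104, 161, 181, 177, 145, 67, 30, 32, 33, 33, 33, 32, 33, 32, 31]
370 [36, 40, 41, 38, 37, 40, 49, 96, 149, 176, 166, 132, 85, 86, 112, 139, 160, 164, 165, 164, 163, 165]
420 [63, 68, 69, 62, 53, 51, 59, 100, 149, 173, 168, 132, 101, 135, 187, 230, 246, 248, 247, 247, 247, 247]
450 [74, 78, 78, 70, 63, 61, 68, 117, 174, 192, 174, 137, 104, 131, 186, 232, 246, 248, 248, 248, 248, 247]
480 [73, 71, 70, 68, 69, 65, 69, 91, 113, 118, 114, 102, 98, 145, 198, 235, 247, 249, 248, 248, 248, 247]
```

View pics/w18z.png

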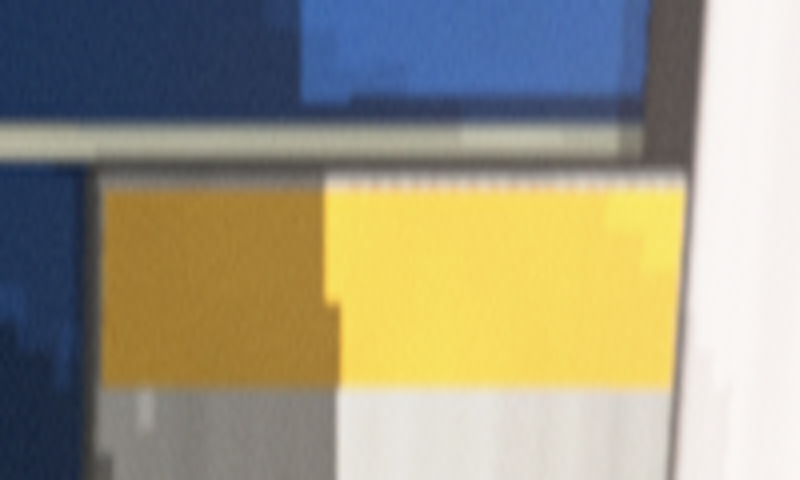

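>>> send_rows:
  plan:
    - {"linear": [0, 0, 0.02], "roll": 0}
    - {"linear": [0, 0, 0], "roll": 0}
    - {"linear": [0, 0, 0.0], "roll": 0}
    - {"linear": [0, 0, 0.0], "roll": 0}
    - {"linear": [0, 0, 0], "roll": 0}

```text
t: 32.5
tcp_pos: [0.5557, -0.0332, 0.0207]
tool_rot: [-0.5, 0.503, -0.5, 0.497]
force: [-6.9, -1.6, 3.6]
finger_gap: 0.001
```

>>> send_rows:
  plan:
    - {"linear": [0, 0, -0.1], "roll": 0}
    - {"linear": [0, 0, -0.3], "roll": 0}
    - {"linear": [0, 0, -0.6], "roll": 0}
    - {"linear": [0, -0.6, -0.2], "roll": 0}
    - {"linear": [0, -0.6, 0], "roll": 0}

```text
t: 33.12
tcp_pos: [0.5221, -0.0331, 0.0572]
tool_rot: [0.498, -0.501, 0.502, -0.499]
force: [0.7, 0.1, -0.6]
finger_gap: -0.004
```

>>> send_rows:
  plan:
    - {"linear": [0, 0, 0.6], "roll": 0}
    - {"linear": [0, 0, 0.9], "roll": 0}
    - {"linear": [0.3, 0.2, 0.8], "roll": 0}
    - {"linear": [0, 0, 0.2], "roll": 0}
    - {"linear": [0, 0, 0], "roll": 0}

```text
t: 33.75
tcp_pos: [0.5967, -0.0423, 0.0508]
tool_rot: [-0.498, 0.502, -0.501, 0.499]
force: [0.0, 0.6, 0.0]
finger_gap: -0.001
```

>>> send_rows:
  plan:
    - {"linear": [0, 0, 0], "roll": 0}
    - {"linear": [0, 0, 0], "roll": 0}
    - {"linear": [0, 0, 0], "roll": 0}
    - {"linear": [0, 0, 0], "roll": 0}
    - {"linear": [0, 0, 0], "roll": 0}

```text
t: 34.38
tcp_pos: [0.597, -0.0426, 0.0509]
tool_rot: [0.498, -0.502, 0.502, -0.498]
force: [0.3, -0.3, -0.4]
finger_gap: 0.003
```

```bash
python3 look.py w19; python3 - <<'E'
import cv2
im=cv2.imread('pics/w19.png');cv2.imwrite('pics/w19z.png',cv2.resize(im[90:210,230:420],None,fx=4,fy=4,interpolation=cv2.INTER_CUBIC))
for c in (245,320,360):print(c,[int(v) for v in im[104:150,c,2]])
E
```

```text
34.375 [ 0.597  -0.0426  0.0509] [ 0.3 -0.3 -0.4]
245 [40, 40, 40, 39, 37, 42, 39, 38, 42, 79, 155, 210, 218, 179, 90, 38, 40, 38, 41, 38, 43, 37, 41, 41, 40, 40, 37, 39, 41, 43, 39, 31, 32, 34, 30, 34, 34, 31, 33, 31, 32, 32, 33, 35, 30, 33]
320 [53, 53, 54, 54, 55, 56, 56, 55, 49, 81, 160, 210, 212, 182, 161, 181, 202, 207, 206, 207, 205, 207, 207, 208, 207, 206, 208, 206, 209, 206, 208, 209, 207, 209, 207, 207, 196, 179, 172, 173, 172, 173, 172, 174, 171, 171]
360 [67, 67, 66, 66, 67, 67, 66, 69, 67, 108, 187, 233, 220, 182, 160, 178, 206, 211, 211, 210, 212, 210, 210, 210, 209, 210, 209, 208, 208, 211, 210, 210, 208, 208, 208, 207, 194, 179, 175, 177, 176, 176, 176, 175, 172, 175]
```

View pics/w19.png

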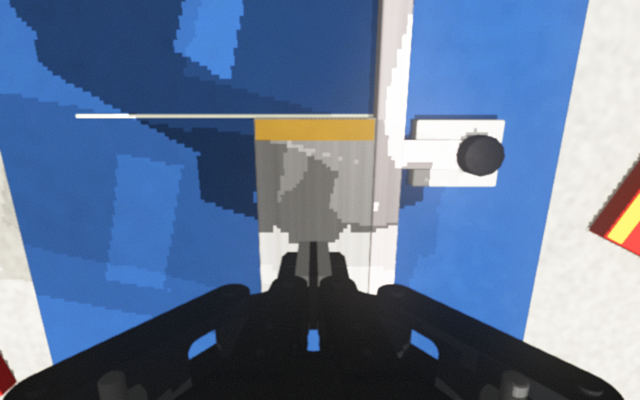

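View pics/w19z.png

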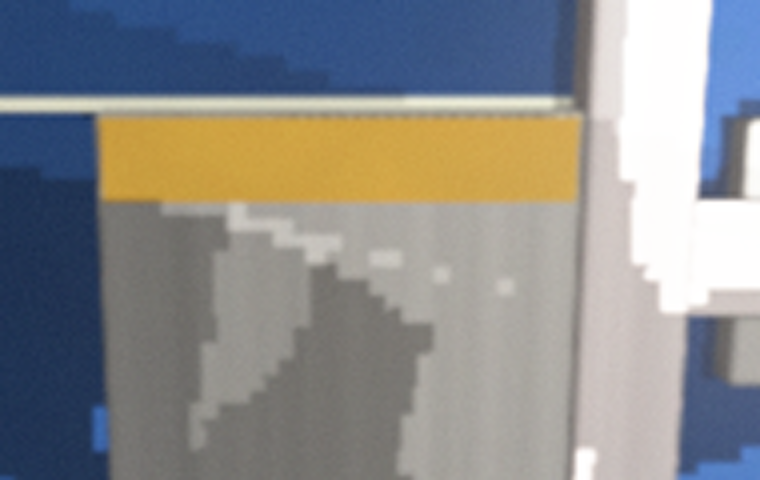

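>>> send_rows:
  plan:
    - {"linear": [0, -0.9, 0], "roll": 0}
    - {"linear": [0, -0.9, 0], "roll": 0}
    - {"linear": [0, -0.9, 0], "roll": 0}
    - {"linear": [0, -0.9, -0.5], "roll": 0}
    - {"linear": [0, 0, 0], "roll": 0}

```text
t: 35.05
tcp_pos: [0.5825, -0.0427, 0.1609]
tool_rot: [0.498, -0.5, 0.503, -0.499]
force: [-0.5, 1.1, 0.0]
finger_gap: 0.001
```

```bash
python3 look.py w20
```

```text
35.05 [ 0.5825 -0.0427  0.1609] [-0.5  1.1  0. ]
```

View pics/w20.png

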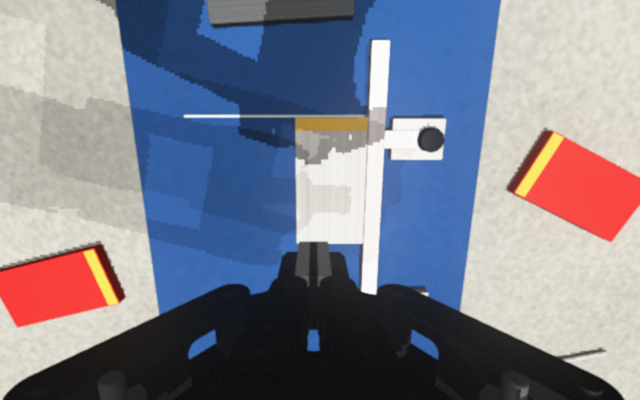

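The picture shows the coupon flush along the bar. Its yellow end is at the line (rows 116–118, columns 296–366), and the mate is undisturbed at the top.

```bash
python3 -c "
from station import manip
print(manip.sign_off())"
```

```text
the job is handed in; nothing more can be done
None
```

The coupon is square against the bar with its yellow-marked end at the near edge of the white line, and the job is handed in at about 35 s of the 64 s allowed.

- **Squaring:** I pushed it against the bar with the closed fingers. The first push at the middle left it about 2° off square and reached 10.6 N. That is above the 3–8 N asked, but under the 20 N limit. A second push nearer the yellow end brought it flush at about 6 N.
- **Sliding:** I slid it along the bar in stages, pushing on its rear end and never lifting it. The push was 4–6 N, with up to about 7 N when it stuck near the end.
- **Final press:** I pressed it home once more at its middle, peaking at about 7 N, then backed straight off and raised the arm clear.

**Last checks**
- **At the line:** With the fingers off, the edge measured about 0.9 mm from the line's centre, so about 0.1 mm short of its near edge. The estimates ranged from 0.85 to 1.1 mm. The whole width of the line still shows, so the coupon has not run over it.
- **Against the bar:** The final press stopped at the same depth as when it was first squared. The last pictures show the coupon flush along the bar.
- **Other things:** The mate and the nearby red blocks look undisturbed. I did not re-check the magnet and brush at the end, but the arm did not go near them.

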